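Set one place for breakfast

TASK

Set this place for breakfast, as seen from the robot's side of the table: stand the wooden egg cup upright in the middle of the plate with the egg seated upright in it, and stand the white tumbler in the middle of the cork coaster. Lay the spoon flat on the table between the plate and the coaster, clear of both, level with their centres, pointing straight away from the robot with its handle end nearest the robot; stand the salt shaker on the table straight behind the plate (on the side away from the robot), 2 to 3 cm clear of its rim. Leave the jam jar where it is.

Things in the scene. Friction and masses are not known exactly. Their poses are not given: they have to be found in the camera images.
- plate: white ceramic side plate, 150 mm across the rim, rim 16 mm high, sloping in to a flat floor about 100 mm across, 6 mm above the table. Does not move. Origin: centre of its underside, on the table. Its x axis always points straight away from the robot (world x), y to the robot's left, z up. It stands about 200 to 280 mm to the left or the right of the coaster
- coaster: round cork coaster, 90 mm across, 6 mm thick, flat on the table. Does not move. Origin: centre of its underside; its axes are parallel to the plate's
- eggcup: brown wooden egg cup, 55 mm high: round foot 48 mm across, thin stem (18 mm), round open bowl from 33 mm up, 36 mm across below and 42 mm at the rim, mouth 34 mm inside. 60 g or so. Starts upright on the table. Origin: centre of the foot's underside, z up
- egg: pale brown hen's egg, hard shell, 56 mm tall, 44 mm across at its widest, which is 25 mm above its lower end. About 60 g. Starts upright in the egg stand. Origin: its lower (blunt) end, z along its length, up. Seated in the egg cup, its origin lies 45 to 48 mm above the egg cup's origin, so its widest part is some 15 to 17 mm above the rim; the mouth centres it by itself
- eggstand: square wooden block 70 x 70 x 30 mm with one round hole of 33 mm in its top, in which the egg starts (the egg's widest part is about 46 mm above the table). Does not move. Origin: centre of its underside
- cup: white ceramic tumbler without handle, open at the top, 85 mm high, 54 mm across at the foot and 58 mm at the rim, wall 4 mm. About 180 g. Starts upright on the table. Origin: centre of its underside, z up
- spoon: steel spoon 150 mm long, lying flat on the table. Origin: middle of its length, on its underside. x runs from the handle end (x = -75 mm) to the bowl end (x = +75 mm), z up. The handle is a bar 7 mm thick resting on the table, 12 mm wide from x = -75 to 0 and 9 mm from 0 to +46 mm; the bowl is 32 mm wide and 9 mm high, centred at x = +59 mm. About 45 g; balances close to the origin
- spoon_tip (a point): the outer end of the spoon's bowl, 75 mm along the spoon's x axis from its origin, 5 mm up
- shaker: salt shaker: clear glass body with a domed steel cap, 82 mm high, 40 mm across at the foot, 36 mm under the cap, cap 38 mm. About 110 g. Starts upright on the table. Origin: centre of its underside, z up
- jar: amber glass jam jar with a steel lid, 64 mm across and 90 mm high, loose on the table; a bystander, not to be moved. Origin: centre of its underside
Things that resemble listed ones, but are neither listed nor needed, are in the scene too. Of the things shaped like the spoon, the steel one is meant. What is shaped like the cup but turquoise is not meant.

How it is judged:
By the outcome, as a careful person would: the job done as asked, in the order asked, and still so for the second after the job is handed in, with the robot touching nothing.
It also fails if it takes over 141 s, if anything falls off the work surface, if the arm or the gripper's body presses on something with over 40 N, if the wrist force passes 120 N, or if a joint passes its speed limit or range.

ROBOT

A 6-joint arm with a two-finger parallel gripper is mounted at the origin on the work surface. World frame = base frame: x ahead of the robot, y to its left, z up, the work surface at z = 0. Lengths are in mm, angles in rad, forces in N, time in s.
With the tool pointing down it reaches from about 350 to 850 mm from the base axis. Payload 8.1 kg.
Tool frame: the origin (TCP) lies at the very end of the fingers, on their centre line; the grasp point (between the pads) lies 19 mm behind it; z points along the fingers, y is the direction in which the jaws open and shut (so a half turn about z gives the same grasp; the last joint's range is limited). The gripper opens to 85 mm and grips with 20 to 120 N. Pads are 22 mm wide; open, the fingers measure 114 mm over their backs; the gripper's body (76 mm by 85 mm) begins 54 mm behind the grasp point. The pads swing forward as they close: fully open they stand 13 mm farther back than shut.
Start: joints at [-1.364, 0.13, 1.488, -0, 1.523, -0.085], TCP at [172.626, -574.635, 231.292] pointing down, gripper open.
Joint ranges: [-2.96, 2.96], [-0.89, 2.26], [0.02, 2.5], [-1.34, 4.48], [0, 2.73], [-2.66, 2.66]. Speed limits (rad/s): [2.39, 2.39, 2.79, 3.14, 3.14, 3.14].

INTERFACE

Orientations are given as a rotation vector (axis times angle).
In Python, from plant import manip, viewer gives the robot as it stands. The module is installed in compiled form; this text tells all that it offers.
- The arm moves only by the tool servo_tool, never from a script. Its argument "targets" is text: rows parted by semicolons, each of 6 numbers parted by spaces: the shift along the tool's x, y, z normalised to -1 to 1, where 1 is 40 mm, then the turn, a rotation vector about the tool's x, y, z normalised to -1 to 1, where 1 is 0.1 rad. A call has 1 to 8 rows; each row shifts and turns the pose as measured when the row begins, along the tool's axes as they then stand; what a row does not reach is not made up. A row lasts 1/12 s, in which the tool goes at most 41.7 mm and 7.16 degrees, less where a joint would pass 70% of its speed; a pose out of reach is approached as far as the arm can. A call with a number of a shift or a turn outside -1 to 1 is refused whole. A call with a gripper value outside its range is refused whole. "claw" is the opening in per cent of the stroke, from 0 (shut) to 100 (fully open), set as the call begins (left out, the last holds). The fingers move at their own pace and stop on an object; "grip_force" is the grip in N (left out, the last holds). Time passes only in rows, so rows that do not move let the fingers close. It gives the time, the measured TCP pose, the force and the opening at its end, in the units of the state.
- manip.read_state(): the state, without advancing time (a new reading comes with each control period).
- viewer.grab_frame(name): name is "side" or "top" or "wrist"; returns (picture, depth): 480x640x3 uint8, red, green, blue; 480x640 float32, mm along the optical axis (not along the pixel's ray), 0 where there is no reading.
- viewer.get_calibration(name): a dict with "mtx" (3x3 intrinsics, pixels), "R" (3x3) and "t" (3): a world point X has camera coordinates R X + t; the wrist camera has in their place "T_tool_cam" (4x4, takes a point from camera to tool coordinates, whose origin is the TCP and whose axes are the flange's). Camera axes: x right, y down, z forward; pixel columns grow to the right and rows downward; lengths in mm; the calibration is good to about 2 mm. A picture is of the moment at which its call begins: read the wrist's pose just before it. get_calibration takes no time and is no camera call.
- manip.close_job(): hands the job in, once; it reports no verdict.
The state is a dict: "time_s": time; "q": joint angles; "dq": joint speeds; "joint_torque": joint torques, N m; "position": TCP position; "tool_rot": TCP orientation; "wrist_force": force on the tool from outside, world axes, zero at the start; "wrist_torque": the same for the moment, N m; "finger_gap": finger opening in mm.
Only numpy, scipy, OpenCV 4.12 (cv2) and the standard library are available. Lean on these libraries where they do the work, as an engineer would, in place of code of your own. Each camera call takes 0.05 s, during which the arm holds its last target.

## Working session

There is one attempt and no reset: what is moved stays moved. The work goes in short steps, Python scripts to look and compute and a tool call to move; the robot and the scene stay as the last step left them, time stands still between calls to the robot, and variables do not carry over. Pictures are saved under pics/ and viewed, and the job is handed in when it is done.

Besides the shell and the picture viewer there is one more tool, called in YAML: its name, and indented under it one key for each argument. servo_tool: Moves the arm, as the interface text tells. Its arguments: {"type":"object","properties":{"targets":{"type":"string"},"claw":{"type":"number"},"grip_force":{"type":"number"}},"required":["targets"]}

```bash
mkdir -p pics; python3 - <<'E'
from plant import manip, viewer
import cv2
s=manip.read_state(); print(s)
for n in ["side","top","wrist"]:
    p,d=viewer.grab_frame(n); cv2.imwrite(f"pics/{n}0.png",p[:,:,::-1])
    import numpy as np
    np.savez(f"{n}0.npz",p=p,d=d)
    print(n,viewer.get_calibration(n))
E
```

```text
{'time_s': 0.0, 'q': array([-1.36442752e+00,  1.31163993e-01,  1.48927681e+00, -3.95623845e-05,
        1.52302486e+00, -8.54030338e-02]), 'dq': array([ 0.00083623,  0.00094672, -0.00046482, -0.00073484, -0.00055765,
        0.00090553]), 'joint_torque': array([-1.43271977e-04, -5.69404435e+01, -5.00547159e+01, -2.67096984e-04,
        1.50760717e-02,  1.76667163e-05]), 'position': array([ 172.48068633, -574.09088285,  230.24411762]), 'tool_rot': array([-3.10637331e+00, -4.56421733e-01,  2.39653590e-04]), 'wrist_force': array([ 1.02537279, -1.02413686, -0.45572952]), 'wrist_torque': array([ 0.01588513, -0.03450229,  0.02189701]), 'finger_gap': 85.10493172722757}
side {'mtx': array([[520.50351138,   0.        , 314.54907854],
       [  0.        , 520.50351138, 245.72159348],
       [  0.        ,   0.        ,   1.        ]]), 'R': array([[-0.97453393, -0.22408027,  0.00846468],
       [-0.14061556,  0.58126685, -0.80147122],
       [ 0.17467365, -0.78225116, -0.59797344]]), 't': array([ 425.15092074,  119.85715086, 1230.4896709 ])}
top {'mtx': array([[508.31859072,   0.        , 306
[... 186 characters left out ...]
  [-9.73255633e-01,  3.56765232e-02, -2.26937564e-01],
       [ 2.26792548e-01, -8.11395057e-03, -9.73909289e-01]]), 't': array([ -33.88361335,  461.27599366, 1086.96177311])}
wrist {'mtx': array([[421.2780755 ,   0.        , 319.19263134],
       [  0.        , 421.2780755 , 244.75728964],
       [  0.        ,   0.        ,   1.        ]]), 'T_tool_cam': array([[ 3.50041564e-04, -9.65850924e-01, -2.59098188e-01,
         6.59037645e+01],
       [ 9.99999900e-01,  4.09769832e-04, -1.76516253e-04,
         3.38137898e-01],
       [ 2.76659007e-04, -2.59098100e-01,  9.65850971e-01,
        -1.43110349e+02],
       [ 0.00000000e+00,  0.00000000e+00,  0.00000000e+00,
         1.00000000e+00]])}
```

View pics/top0.png

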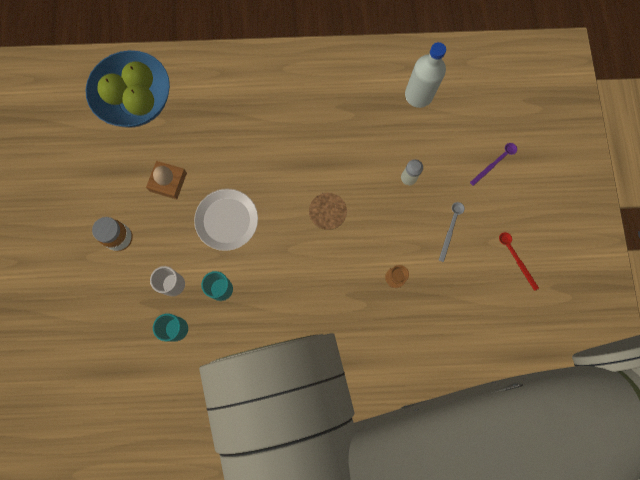

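View pics/side0.png

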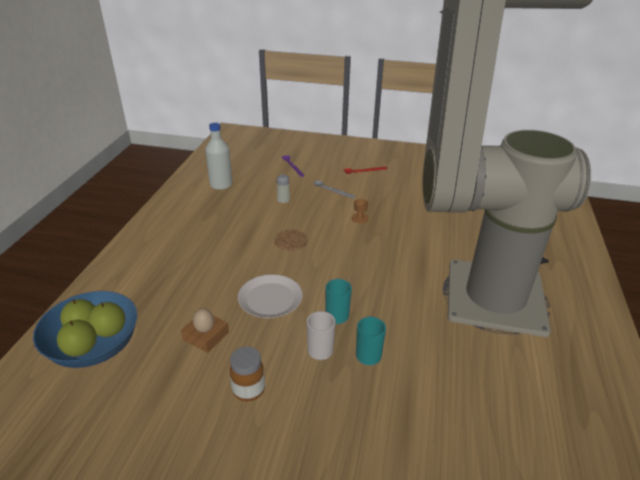

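View pics/wrist0.png

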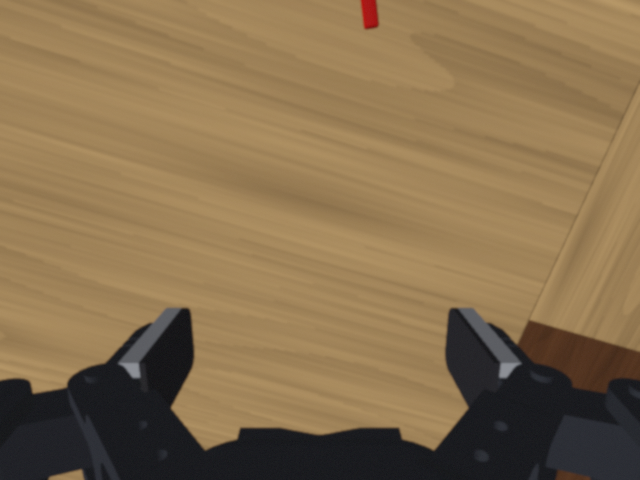

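The pictures show: top view has the plate at (226,219), coaster (328,211), egg cup (397,276), egg in its stand (163,175), white tumbler (167,281) with turquoise ones at (217,286) and (171,327), steel spoon (443,260)-(458,209), shaker (412,172), jar (112,233). The wrist view shows only table and a bit of the red spoon.

```bash
cat > h.py <<'E'
import numpy as np, cv2
from scipy.spatial.transform import Rotation as Rn
from plant import manip, viewer
def cam(name,state=None):
    c=viewer.get_calibration(name); K=np.array(c["mtx"])
    if name!="wrist": return K,np.array(c["R"]),np.array(c["t"])
    T=np.array(c["T_tool_cam"]); Rt=Rn.from_rotvec(state["tool_rot"]).as_matrix()
    Rwc=Rt@T[:3,:3]; pw=Rt@T[:3,3]+np.array(state["position"])
    return K,Rwc.T,-Rwc.T@pw
def ray(C,px,z):
    K,R,t=C; px=np.atleast_2d(px).astype(float)
    d=(R.T@np.linalg.inv(K)@np.c_[px,np.ones(len(px))].T).T; o=-R.T@t
    return o+d*((z-o[2])/d[:,2])[:,None]
def proj(C,X):
    K,R,t=C; X=np.atleast_2d(X).astype(float); c=(R@X.T).T+t; p=(K@c.T).T; return p[:,:2]/p[:,2:]
def cloud(C,d):
    K,R,t=C; v,u=np.mgrid[0:d.shape[0],0:d.shape[1]]
    p=np.c_[u.ravel(),v.ravel(),np.ones(u.size)]@np.linalg.inv(K).T*d.reshape(-1,1)
    return ((p-t)@R).reshape(d.shape+(3,))
def snap(name,tag):
    s=manip.read_state(); p,d=viewer.grab_frame(name)
    cv2.imwrite(f"pics/{tag}.png",p[:,:,::-1]); np.savez(f"{tag}.npz",p=p,d=d)
    return p,d,cam(name,s),s
E
python3 - <<'E'
from h import *
z=np.load("top0.npz"); p,d=z["p"],z["d"]; C=cam("top"); W=cloud(C,d)
print("table z", np.median(W[300:330,420:440,2]), np.median(W[100:130,250:300,2]))
# height contours
h=W[...,2].copy(); h[d==0]=0
m=((h>3.5)&(h<140)).astype(np.uint8); m[330:,:]=0; m[:40]=0; m[:,585:]=0
n,l,st,ce=cv2.connectedComponentsWithStats(m)
for i in range(1,n):
    if st[i,4]<30: continue
    P=W[l==i]; c=p[l==i].mean(0).astype(int)
    top=P[:,2]>np.percentile(P[:,2],97)-6
    print(ce[i].round(),st[i,4],"z97 %.0f"%np.percentile(P[:,2],97),"top mid",((P[top].min(0)+P[top].max(0))/2).round(1),"ext",np.ptp(P[top],0).round(0),"col",c)
E
```

```text
table z 0.5336184597761318 -0.024595877630596282
[127.  89.] 5097 z97 99 top mid [826.3 365.  103. ] ext [108. 106.  20.] col [62 78 64]
[422.  86.] 1126 z97 138 top mid [ 813.6 -343.8  136. ] ext [53. 62.  8.] col [130 133 121]
[495. 162.] 321 z97 12 top mid [ 628.3 -506.6    9.9] ext [105. 120.   8.] col [88 52 94]
[166. 180.] 1026 z97 74 top mid [612.3 277.2  74.3] ext [32. 32. 12.] col [116  84  54]
[412. 172.] 393 z97 83 top mid [ 602.3 -301.2   81.6] ext [31. 28.  9.] col [118 116 106]
[226. 220.] 2883 z97 18 top mid [511.8 136.5  17.4] ext [149. 148.  11.] col [161 154 144]
[327. 211.] 987 z97 11 top mid [ 524.3 -102.8    8.9] ext [90. 88.  9.] col [119  88  58]
[451. 230.] 336 z97 11 top mid [ 465.8 -389.     9.2] ext [141.  71.   8.] col [111 108 102]
[112. 234.] 1019 z97 93 top mid [479.  387.5  91.6] ext [55. 56.  9.] col [98 90 80]
[518. 259.] 365 z97 12 top mid [ 389.3 -535.5    9.9] ext [137.  77.   8.] col [137  40  27]
[397. 276.] 401 z97 57 top mid [ 362.1 -250.8   55.5] ext [41. 41.  8.] col [117  80  44]
[167. 281.] 754 z97 87 top mid [365.2 259.   85.2] ext [56. 57.  8.] col [119 113 104]
[216. 286.] 650 z97 87 top mid [350.6 149.9  86. ] ext [56. 57. 10.] col [42 87 81]
[169. 323.] 431 z97 87 top mid [275.  249.9  85.7] ext [32. 56.  9.] col [38 82 76]
```

```bash
python3 - <<'E'
from h import *
import numpy as np
def circ(P):
    A=np.c_[2*P[:,:2],np.ones(len(P))]; b=(P[:,:2]**2).sum(1); x=np.linalg.lstsq(A,b,rcond=None)[0]
    return x[:2].round(1), round(float(np.sqrt(x[2]+x[0]**2+x[1]**2)),1)
for name in ["top","side"]:
    z=np.load(name+"0.npz"); p,d=z["p"],z["d"]; C=cam(name); W=cloud(C,d)
    hsv=cv2.cvtColor(p,cv2.COLOR_RGB2HSV)
    print(name)
    # (name, approx, zplane, radius window, height limits)
    for nm,c,zl in [("plate",(512,136),(4,22)),("coaster",(524,-103),(3,12)),("cup",(365,259),(70,95)),("eggcup",(362,-251),(45,65)),("shaker",(602,-301),(60,95)),("egg",(612,277),(44,80)),("jar",(479,388),(80,100))]:
        r=np.hypot(W[...,0]-c[0],W[...,1]-c[1]); m=(r<85 if nm=="plate" else r<50)&(W[...,2]>zl[0])&(W[...,2]<zl[1])
        cs,_=cv2.findContours(m.astype(np.uint8),cv2.RETR_EXTERNAL,cv2.CHAIN_APPROX_NONE)
        k=max(cs,key=cv2.contourArea)[:,0]
        zp={"plate":16,"coaster":6,"cup":85,"eggcup":55,"jar":88}.get(nm)
        if zp: print(nm,"depth mid",((W[m].min(0)+W[m].max(0))/2).round(1),"contour@z",circ(ray(C,k,zp)), "cloud mean",W[m].mean(0).round(1))
        else: print(nm,"mid",((W[m].min(0)+W[m].max(0))/2).round(1),"mean",W[m].mean(0).round(1),"toppt",W[m][W[m][:,2].argmax()].round(1))
    # spoon
    m=(W[...,2]>2.5)&(W[...,2]<16)&(abs(W[...,0]-466)<90)&(abs(W[...,1]+389)<70)&(hsv[...,1]<70)
    cs,_=cv2.findContours(m.astype(np.uint8),cv2.RETR_EXTERNAL,cv2.CHAIN_APPROX_NONE); k=max(cs,key=cv2.contourArea)[:,0]
    G=ray(C,k,6)[:,:2]; mu=G.mean(0); u=np.linalg.svd(G-mu)[2][0]; u=u*np.sign(u[0]); s=(G-mu)@u; v=np.array([-u[1],u[0]]); w=(G-mu)@v
    o=mu+u*(s.max()+s.min())/2
    print("spoon",o.round(1),u.round(3),np.ptp(s).round(1),"ang",np.arctan2(u[1],u[0]).round(3))
    for a in np.arange(-70,75,15):
        q=abs(s-(s.max()+s.min())/2-a)<8; print(int(a),(w[q].min()).round(1),w[q].max().round(1),end=" | ")
    print()
E
```

```text
top
plate depth mid [513.1 135.   13. ] contour@z (array([511.1, 136.8]), 73.5) cloud mean [512.4 137.5   9.4]
coaster depth mid [ 524.3 -102.7    7.5] contour@z (array([ 525. , -102.4]), 44.3) cloud mean [ 524.7 -102.6    6.6]
cup depth mid [364.9 258.9  79.5] contour@z (array([364. , 257.8]), 28.7) cloud mean [364.6 259.8  82.2]
eggcup depth mid [ 362.1 -250.8   52.2] contour@z (array([ 362. , -250.8]), 19.7) cloud mean [ 363.2 -252.5   54. ]
shaker mid [ 601.7 -301.2   73.5] mean [ 599.7 -299.4   76.3] toppt [ 602.5 -304.3   86.1]
egg mid [610.5 275.7  62.3] mean [607.4 273.2  65. ] toppt [607.  271.9  79.6]
jar depth mid [478.7 387.6  88. ] contour@z (array([478.3, 387.1]), 28.4) cloud mean [477.7 386.5  89.6]
spoon [ 465.8 -387.1] [ 0.923 -0.386] 149.5 ang -0.396
-70 -5.5 5.3 | -55 -5.7 5.2 | -40 -5.9 5.8 | -25 -6.1 5.6 | -10 -5.5 6.2 | 5 -4.2 4.6 | 20 -3.7 4.4 | 35 -3.7 5.0 | 50 -14.4 12.8 | 65 -15.2 14.3 | 
side
plate depth mid [511.7 138.4  12.5] contour@z (array([512.1, 134.3]), 72.9) cloud mean [514.3 129.3   9.1]
coaster depth mid [ 525.  -102.2    7.1] contour@z (array([ 525.1, -103.1]), 44.2) cloud mean [ 525.3 -102.5    6.1]
cup depth mid [365.4 259.   79.4] contour@z (array([364.1, 264.5]), 31.9) cloud mean [365.  259.7  79.7]
eggcup depth mid [ 362.2 -249.8   51.4] contour@z (array([ 361.4, -245.2]), 23.5) cloud mean [ 362.  -252.    51.1]
shaker mid [ 603.4 -299.1   71.5] mean [ 601.4 -295.    73. ] toppt [ 605.3 -295.6   82.7]
egg mid [611.8 279.5  61.5] mean [608.7 285.   62. ] toppt [617.  279.5  78.8]
jar depth mid [479.4 387.4  87.5] contour@z (array([478.7, 388.9]), 29.7) cloud mean [478.1 390.5  89.4]
spoon [ 465.4 -387.3] [ 0.906 -0.424] 155.0 ang -0.438
-70 -10.6 8.5 | -55 -9.7 7.6 | -40 -9.8 11.4 | -25 -8.9 6.6 | -10 -7.0 11.4 | 5 -6.1 6.6 | 20 -5.1 6.6 | 35 -3.3 10.5 | 50 -12.3 14.4 | 65 -16.4 14.4 |
```

servo_tool:
  targets: "0 0 0 0 0 0.96; 0 0 0 0 0 0.96; 0 0 0 0 0 0.96; 0 0 0 0 0 0"
  claw: 100
  grip_force: 35

```text
time_s: 0.48
position: [172.3, -573.2, 228.6]
tool_rot: [-3.137, 0.013, 0.002]
wrist_force: [-0.4, -0.3, 0.6]
finger_gap: 85.2
```

```bash
cat >> h.py <<'E'
def go(x,y,z,alpha=0.0):
    s=manip.read_state(); R=Rn.from_rotvec(s["tool_rot"]).as_matrix(); p=np.array(s["position"])
    d=R.T@(np.array([x,y,z])-p)/40
    Rt=np.array([[np.cos(alpha),np.sin(alpha),0],[np.sin(alpha),-np.cos(alpha),0],[0,0,-1]])
    w=Rn.from_matrix(R.T@Rt).as_rotvec()/0.1
    print("t %.2f pos"%s["time_s"],p.round(1),"total shift/40mm",d.round(2),"len",np.linalg.norm(d).round(2),"turn/0.1",w.round(2),"F",np.array(s["wrist_force"]).round(1),"gap %.1f"%s["finger_gap"])
E
python3 -c "
from h import *
go(362,-250.5,150)"
```

```text
t 0.48 pos [ 172.3 -573.2  228.6] total shift/40mm [ 4.68 -8.1   2.  ] len 9.56 turn/0.1 [-0.05  0.01 -0.08] F [-0.4 -0.3  0.6] gap 85.2
```

servo_tool:
  targets: "0.45 -0.8 0.1 0 0 0; 0.45 -0.8 0.1 0 0 0; 0.45 -0.8 0.1 0 0 0; 0.45 -0.8 0.1 0 0 0; 0.45 -0.8 0.1 0 0 0; 0.45 -0.8 0.1 0 0 0; 0.45 -0.8 0.1 0 0 0; 0.45 -0.8 0.1 0 0 0"

```text
time_s: 1.15
position: [315.9, -311.5, 192.9]
tool_rot: [-3.136, -0.014, 0.005]
wrist_force: [0.1, -0.0, 0.3]
finger_gap: 85.4
```

```bash
python3 -c "
from h import *
go(362,-250.5,130)"
```

```text
t 1.15 pos [ 315.9 -311.5  192.9] total shift/40mm [ 1.17 -1.51  1.58] len 2.48 turn/0.1 [-0.06  0.03  0.09] F [ 0.1 -0.   0.3] gap 85.4
```

servo_tool:
  targets: "0.38 -0.5 0.4 0 0 0; 0.38 -0.5 0.4 0 0 0; 0.38 -0.5 0.3 0 0 0.05; 0 0 0 0 0 0; 0 0 0 0 0 0"

```text
time_s: 1.57
position: [364.4, -240.8, 147.0]
tool_rot: [-3.135, -0.044, 0.002]
wrist_force: [0.3, -0.0, -0.9]
finger_gap: 85.5
```

```bash
python3 -c "
from h import *
go(362,-250.5,130)
p,d,C,s=snap('wrist','w1')
go(362,-250.5,130)
"
```

```text
t 1.57 pos [ 364.4 -240.8  147. ] total shift/40mm [-0.07  0.24  0.42] len 0.49 turn/0.1 [-0.07  0.01  0.28] F [ 0.3 -0.  -0.9] gap 85.5
t 1.62 pos [ 364.2 -240.9  146.9] total shift/40mm [-0.06  0.24  0.42] len 0.49 turn/0.1 [-0.07  0.01  0.27] F [-0.2  1.1 -0.2] gap 85.3
```

View pics/w1.png

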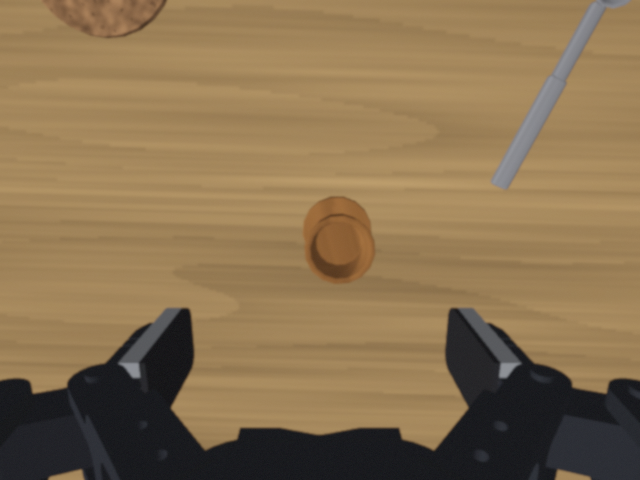

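The wrist view shows the egg cup with its rim ellipse centred near (340,249) and the steel spoon's handle at (500,185).

```bash
python3 -c "
from h import *
z=np.load('w1.npz'); s=manip.read_state(); C=cam('wrist',s); W=cloud(C,z['d'])
print(ray(C,[(340,249)],55))
m=(abs(W[...,0]-362)<50)&(abs(W[...,1]+250)<50)&(W[...,2]>51)&(W[...,2]<62)
print(W[m].min(0),W[m].max(0),(W[m].min(0)+W[m].max(0))/2)
go(362,-250.5,29)
"
```

```text
[[ 364.75916517 -252.39238917   55.        ]]
[ 343.47462291 -272.90263165   51.00380337] [ 384.85159621 -232.06330502   57.05875786] [ 364.16310956 -252.48296833   54.03128061]
t 1.62 pos [ 364.2 -240.9  146.9] total shift/40mm [-0.06  0.26  2.95] len 2.96 turn/0.1 [-0.07  0.01  0.27] F [-0.2  1.1 -0.2] gap 85.3
```

servo_tool:
  targets: "0 0.28 0.5 -0.05 0 0.25; 0 0 0.5 0 0 0; 0 0 0.5 0 0 0; 0 0 0.5 0 0 0; 0 0 0.5 0 0 0; 0 0 0 0 0 0; 0 0 0 0 0 0"

```text
time_s: 2.2
position: [364.6, -262.3, 49.8]
tool_rot: [3.135, 0.007, 0.008]
wrist_force: [-0.1, -0.4, 0.5]
finger_gap: 85.4
```

```bash
python3 -c "
from h import *
go(364.3,-252.2,30)"
```

```text
t 2.20 pos [ 364.6 -262.3   49.8] total shift/40mm [-0.01 -0.26  0.49] len 0.56 turn/0.1 [ 0.07 -0.05  0.05] F [-0.1 -0.4  0.5] gap 85.4
```

servo_tool:
  targets: "0 -0.25 0 0 0 0; 0 0 0 0 0 0; 0 0 0 0 0 0"

```text
time_s: 2.45
position: [365.1, -254.0, 53.2]
tool_rot: [3.132, 0.005, 0.012]
wrist_force: [0.1, 0.4, 0.0]
finger_gap: 85.5
```

```bash
python3 -c "
from h import *
go(364.3,-252.2,30)"
```

```text
t 2.45 pos [ 365.1 -254.    53.2] total shift/40mm [-0.02 -0.05  0.58] len 0.58 turn/0.1 [ 0.09 -0.08  0.03] F [0.1 0.4 0. ] gap 85.5
```

servo_tool:
  targets: "0 -0.05 0.3 0.05 -0.05 0; 0 0 0.25 0 0 0; 0 0 0 0 0 0; 0 0 0 0 0 0"

```text
time_s: 2.78
position: [367.5, -253.4, 32.2]
tool_rot: [3.134, 0.007, 0.011]
wrist_force: [-0.1, -0.1, 0.3]
finger_gap: 85.5
```

```bash
python3 -c "
from h import *
go(364.3,-252.2,30)"
```

```text
t 2.78 pos [ 367.5 -253.4   32.2] total shift/40mm [-0.08 -0.03  0.05] len 0.1 turn/0.1 [ 0.08 -0.07  0.05] F [-0.1 -0.1  0.3] gap 85.5
```

servo_tool:
  targets: "-0.08 -0.03 0.05 0 0 0; 0 0 0 0 0 0"

```text
time_s: 2.95
position: [363.7, -251.7, 29.3]
tool_rot: [3.134, 0.008, 0.009]
wrist_force: [0.6, -0.1, 0.1]
finger_gap: 85.7
```

servo_tool:
  targets: "0 0 0 0 0 0; 0 0 0 0 0 0; 0 0 0 0 0 0; 0 0 0 0 0 0; 0 0 0 0 0 0; 0 0 0 0 0 0; 0 0 0 0 0 0; 0 0 0 0 0 0"
  claw: 0
  grip_force: 30

```text
time_s: 3.62
position: [363.9, -252.2, 30.0]
tool_rot: [3.134, 0.008, 0.01]
wrist_force: [0.8, 0.5, -1.0]
finger_gap: 40.1
```

```bash
python3 -c "
from h import *
go(364.3,-252.2,30)"
```

```text
t 3.62 pos [ 363.9 -252.2   30. ] total shift/40mm [0.01 0.   0.  ] len 0.01 turn/0.1 [ 0.08 -0.07  0.05] F [ 0.8  0.5 -1. ] gap 40.1
```

servo_tool:
  targets: "0 0 -0.3 0 0 0; 0 0 -0.5 0 0 0; 0 0 -0.5 0 0 0; 0 0 -0.5 0 0 0; 0 0 -0.3 0 0 0; 0 0 0 0 0 0"

```text
time_s: 4.12
position: [361.2, -249.6, 114.8]
tool_rot: [3.138, 0.008, 0.003]
wrist_force: [1.1, -0.2, -0.2]
finger_gap: 40.2
```

```bash
python3 -c "
from h import *
go(514,136,110)
p,d,C,s=snap('wrist','w2')"
```

```text
t 4.12 pos [ 361.2 -249.6  114.8] total shift/40mm [ 3.87 -9.62  0.09] len 10.37 turn/0.1 [ 0.04 -0.02  0.05] F [ 1.1 -0.2 -0.2] gap 40.2
```

View pics/w2.png

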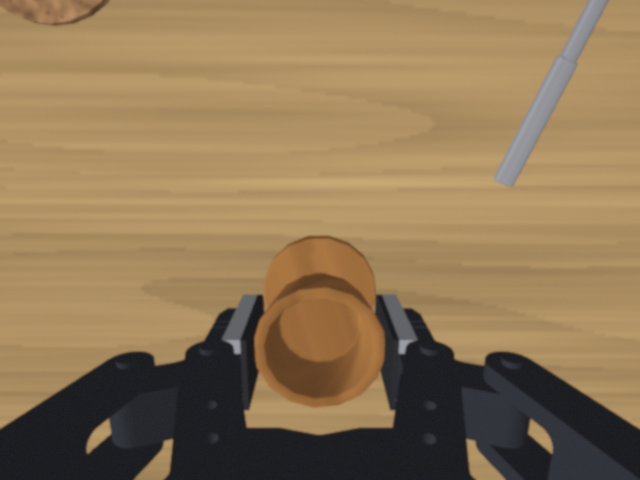

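The egg cup is held with its rim centred at (320,345), upright between the pads.

servo_tool:
  targets: "0.3 -0.8 0 0 0 0; 0.35 -0.88 0 0 0 0; 0.35 -0.88 0 0 0 0; 0.35 -0.88 0 0 0 0; 0.35 -0.88 0 0 0 0; 0.35 -0.88 0 0 0 0; 0.35 -0.88 0 0 0 0; 0.35 -0.88 0 0 0 0"

```text
time_s: 4.83
position: [468.6, 34.2, 103.5]
tool_rot: [3.137, -0.015, -0.009]
wrist_force: [0.4, -0.3, -0.7]
finger_gap: 40.1
```

```bash
python3 -c "
from h import *
go(514,135.5,90)"
```

```text
t 4.83 pos [468.6  34.2 103.5] total shift/40mm [ 1.11 -2.54  0.32] len 2.8 turn/0.1 [ 0.05  0.06 -0.1 ] F [ 0.4 -0.3 -0.7] gap 40.1
```

servo_tool:
  targets: "0.35 -0.7 0 0 0 0; 0.35 -0.7 0 0 0 0; 0.3 -0.55 0 0 0 -0.05; 0.1 -0.25 0 0 0 0; 0 0 0 0 0 0; 0 0 0 0 0 0"

```text
time_s: 5.33
position: [510.7, 133.8, 92.9]
tool_rot: [3.137, 0.007, -0.026]
wrist_force: [-0.1, -0.2, -0.4]
finger_gap: 40.0
```

```bash
python3 -c "
from h import *
p,d,C,s=snap('wrist','w3')
go(514,135.5,90)"
```

```text
t 5.38 pos [510.4 133.4  92.8] total shift/40mm [ 0.09 -0.05  0.07] len 0.13 turn/0.1 [0.05 0.17 0.04] F [-1.  -1.1 -1.4] gap 40.1
```

View pics/w3.png

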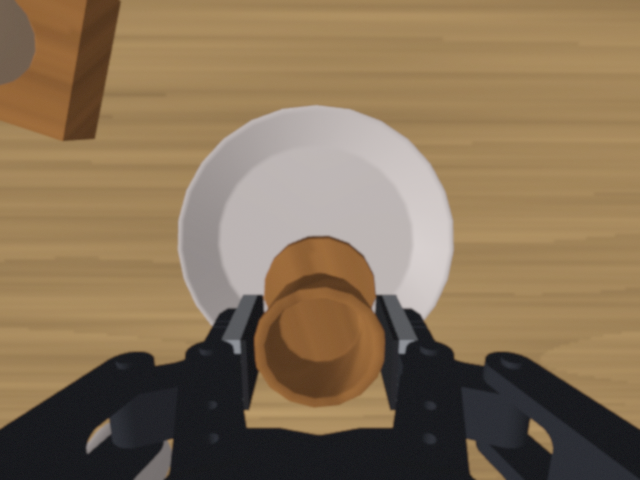

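```bash
cat >> h.py <<'E'
def circfit(P,r=None):
    from scipy.optimize import least_squares
    P=np.asarray(P)[:,:2]; c0=P.mean(0)
    if r: f=least_squares(lambda c:np.hypot(*(P-c).T)-r,c0,loss='soft_l1')
    else: f=least_squares(lambda c:np.hypot(*(P-c[:2]).T)-c[2],[*c0,50],loss='soft_l1')
    return f.x.round(1), np.sqrt(np.mean(f.fun**2)).round(2)
E
python3 -c "
from h import *
z=np.load('w3.npz'); s=manip.read_state(); C=cam('wrist',s); p=z['p']
hsv=cv2.cvtColor(p,cv2.COLOR_RGB2HSV); m=((hsv[...,1]<45)&(hsv[...,2]>110)).astype(np.uint8); m[290:]=0
n,l,st,ce=cv2.connectedComponentsWithStats(m); i=1+st[1:,4].argmax(); print(st[i])
cs,_=cv2.findContours((l==i).astype(np.uint8),cv2.RETR_EXTERNAL,cv2.CHAIN_APPROX_NONE); k=max(cs,key=cv2.contourArea)[:,0]
h=cv2.convexHull(k)[:,0]; k=np.array([q for q in k if q[1]<280 and cv2.pointPolygonTest(h.astype(np.float32),(float(q[0]),float(q[1])),True)<1.5 ])
P=ray(C,k,16); print(len(k),circfit(P),circfit(P,75))
W=cloud(C,z['d'])
mm=(abs(W[...,0]-512)<45)&(abs(W[...,1]-134)<45)&(W[...,2]>112)&(hsv[...,1]>100)
mm&=(W[...,2]<125)
print('cup rim',W[mm].min(0),W[mm].max(0),(W[mm].min(0)+W[mm].max(0))/2)
print(ray(C,[(320,345)],117.5))
"
```

```text
[  178   105   276   185 37793]
465 (array([513.3, 134.9,  74.1]), np.float64(0.2)) (array([512.2, 134.9]), np.float64(0.53))
cup rim [491.04482296  99.4522767  112.00201475] [532.52315838 167.15207506 124.92367505] [511.78399067 133.30217588 118.4628449 ]
[[512.77455141 133.05479765 117.5       ]]
```

servo_tool:
  targets: "0.03 -0.04 0.3 0.05 0.15 0; 0 0 0.3 0 0 0; 0 0 0.3 0 0 0; 0 0 0.2 0 0 0; 0 0 0 0 0 0; 0 0 0 0 0 0"

```text
time_s: 5.88
position: [508.8, 128.5, 44.3]
tool_rot: [3.14, -0.005, -0.008]
wrist_force: [-0.1, -0.2, -0.3]
finger_gap: 40.1
```

```bash
python3 -c "
from h import *
go(511.5,135,36)"
```

```text
t 5.88 pos [508.8 128.5  44.3] total shift/40mm [ 0.07 -0.16  0.21] len 0.27 turn/0.1 [ 0.02  0.05 -0.03] F [-0.1 -0.2 -0.3] gap 40.1
```

servo_tool:
  targets: "0.07 -0.16 0 0 0 0; 0 0 0 0 0 0; 0 0 0 0 0 0"

```text
time_s: 6.13
position: [512.2, 134.9, 44.7]
tool_rot: [3.139, -0.006, -0.008]
wrist_force: [-0.9, -0.4, -0.6]
finger_gap: 40.0
```

```bash
python3 -c "
from h import *
go(511.5,135,36)"
```

```text
t 6.13 pos [512.2 134.9  44.7] total shift/40mm [-0.02 -0.    0.22] len 0.22 turn/0.1 [ 0.02  0.05 -0.04] F [-0.9 -0.4 -0.6] gap 40.0
```

servo_tool:
  targets: "0 0 0.1 0 0 0; 0 0 0.09 0 0 0; 0 0 0 0 0 0; 0 0 0 0 0 0"

```text
time_s: 6.47
position: [513.7, 135.6, 38.0]
tool_rot: [3.14, -0.005, -0.004]
wrist_force: [-0.5, 0.8, -0.6]
finger_gap: 40.4
```

```bash
python3 -c "
from h import *
go(511.5,135,36)"
```

```text
t 6.47 pos [513.7 135.6  38. ] total shift/40mm [-0.05  0.02  0.05] len 0.08 turn/0.1 [ 0.02  0.02 -0.03] F [-0.5  0.8 -0.6] gap 40.4
```

servo_tool:
  targets: "-0.04 0.01 0.03 0 0 0; 0 0 0.03 0 0 0; 0 0 0 0 0 0"

```text
time_s: 6.72
position: [512.1, 135.3, 35.9]
tool_rot: [3.14, -0.005, -0.003]
wrist_force: [0.0, 0.0, -0.9]
finger_gap: 40.1
```

```bash
python3 -c "
from h import *
go(511.5,135,36)"
```

```text
t 6.72 pos [512.1 135.3  35.9] total shift/40mm [-0.01  0.01 -0.  ] len 0.02 turn/0.1 [ 0.02  0.02 -0.03] F [ 0.   0.  -0.9] gap 40.1
```

servo_tool:
  targets: "0 0 0.03 0 0 0; 0 0 0.03 0 0 0; 0 0 0 0 0 0"

```text
time_s: 6.97
position: [513.3, 135.3, 36.7]
tool_rot: [3.14, -0.004, 0.001]
wrist_force: [0.1, -0.1, -0.8]
finger_gap: 39.7
```

```bash
python3 -c "
from h import *
go(511.5,135,36)"
```

```text
t 6.97 pos [513.3 135.3  36.7] total shift/40mm [-0.05  0.01  0.02] len 0.05 turn/0.1 [ 0.02 -0.   -0.03] F [ 0.1 -0.1 -0.8] gap 39.7
```

servo_tool:
  targets: "-0.02 0 0.02 0 0 0; 0 0 0.02 0 0 0; 0 0 0 0 0 0"

```text
time_s: 7.22
position: [513.0, 135.3, 35.8]
tool_rot: [3.14, -0.005, 0.003]
wrist_force: [-0.8, 0.2, 1.8]
finger_gap: 39.9
```

servo_tool:
  targets: "0 0 0 0 0 0; 0 0 0 0 0 0; 0 0 0 0 0 0; 0 0 0 0 0 0; 0 0 0 0 0 0"
  claw: 100

```text
time_s: 7.63
position: [512.4, 135.3, 34.7]
tool_rot: [3.14, -0.005, 0.001]
wrist_force: [-0.5, 0.1, 0.3]
finger_gap: 85.3
```

servo_tool:
  targets: "0 0 -0.3 0 0 0; 0 0 -0.5 0 0 0; 0 0 -0.6 0 0 0; 0 0 -0.6 0 0 0; 0 0 -0.5 0 0 0; 0 0 0 0 0 0; 0 0 0 0 0 0"

```text
time_s: 8.22
position: [510.8, 135.2, 141.9]
tool_rot: [3.14, -0.005, -0.003]
wrist_force: [0.4, -0.4, -0.3]
finger_gap: 85.5
```

```bash
python3 -c "
from h import *
p,d,C,s=snap('wrist','w4'); W=cloud(C,d)
hsv=cv2.cvtColor(p,cv2.COLOR_RGB2HSV)
m=((hsv[...,1]<45)&(hsv[...,2]>110)&(np.hypot(W[...,0]-512,W[...,1]-135)<85)).astype(np.uint8)
cs,_=cv2.findContours(m,cv2.RETR_EXTERNAL,cv2.CHAIN_APPROX_NONE); k=max(cs,key=cv2.contourArea)[:,0]
h=cv2.convexHull(k)[:,0]; 
print('plate',circfit(ray(C,h,16)),circfit(ray(C,h,16),75))
mm=(np.hypot(W[...,0]-512,W[...,1]-135)<45)&(W[...,2]>55)&(W[...,2]<70)
print('cup',W[mm].min(0),W[mm].max(0),(W[mm].min(0)+W[mm].max(0))/2)
go(612,277,120)"
```

```text
plate (array([513.6, 135.2,  74.4]), np.float64(0.12)) (array([513.6, 135.2]), np.float64(0.6))
cup [493.48431131 114.37695529  55.02210578] [534.28951706 155.39950827  63.3144894 ] [513.88691419 134.88823178  59.16829759]
t 8.27 pos [511.3 135.3 142.3] total shift/40mm [ 2.51 -3.55  0.55] len 4.38 turn/0.1 [ 0.02  0.01 -0.03] F [ 0.2 -1.1  0.4] gap 85.5
```

View pics/w4.png

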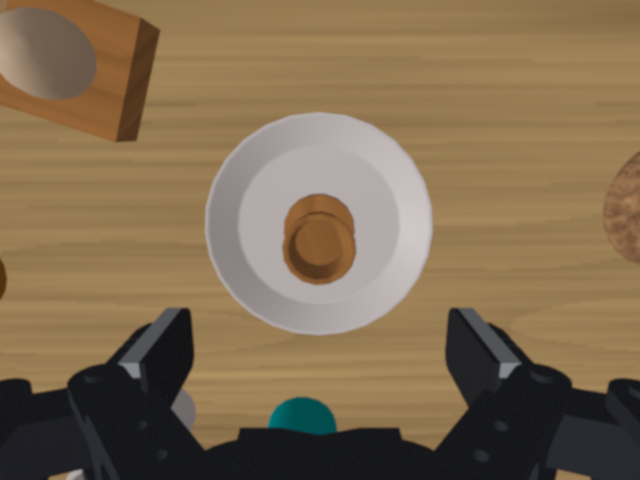

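Egg cup stands centred in the plate: rim at (319,248), plate ellipse about (319,223). Both resolve to about (513.7,135). Next, the egg.

servo_tool:
  targets: "0.5 -0.7 0 0 0 0; 0.5 -0.7 0 0 0 0; 0.5 -0.7 0 0 0 0; 0.5 -0.7 0 0 0 0; 0.3 -0.5 0 0 0 0; 0 0 0 0 0 0; 0 0 0 0 0 0"

```text
time_s: 8.85
position: [601.9, 270.2, 132.1]
tool_rot: [3.135, -0.009, -0.021]
wrist_force: [-0.2, 0.6, -0.9]
finger_gap: 85.6
```

```bash
python3 -c "
from h import *
p,d,C,s=snap('wrist','w5'); W=cloud(C,d)
go(612,277,30)
for a,b in [(50,62),(44,50),(62,72)]:
  mm=(np.hypot(W[...,0]-612,W[...,1]-277)<32)&(W[...,2]>a)&(W[...,2]<b)
  if mm.any(): print(a,W[mm].min(0).round(1),W[mm].max(0).round(1),((W[mm].min(0)+W[mm].max(0))/2).round(1))
"
```

```text
t 8.90 pos [601.4 270.  131.8] total shift/40mm [ 0.3  -0.19  2.54] len 2.56 turn/0.1 [ 0.06  0.14 -0.06] F [-1.9  0.  -0.7] gap 85.6
50 [596.3 255.   50. ] [637.  297.1  62. ] [616.6 276.   56. ]
44 [617.5 254.6  45. ] [637.4 296.3  50. ] [627.4 275.5  47.5]
62 [597.  257.2  62. ] [634.1 295.1  72. ] [615.6 276.2  67. ]
```

View pics/w5.png

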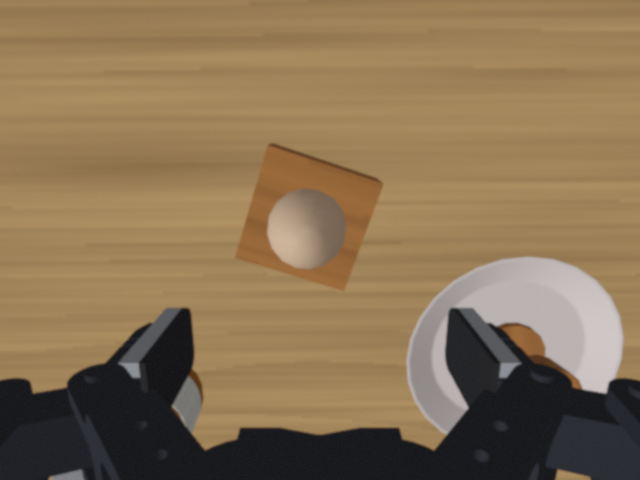

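```bash
python3 -c "
from h import *
s=manip.read_state(); C=cam('wrist',s)
q=ray(C,[(268,144),(382,182),(344,290),(236,257)],30); print(q.round(1), q.mean(0))
print(ray(C,[(307,229)],52), ray(C,[(307,229)],46))
"
```

```text
[[659.4 297.7  30. ]
 [637.7 232.7  30. ]
 [570.9 254.   30. ]
 [592.9 319.7  30. ]] [615.2336551  276.03104694  30.        ]
[[615.38895985 275.87167014  52.        ]] [[613.93097046 276.02430614  46.        ]]
```

servo_tool:
  targets: "0.34 -0.15 0.3 0.05 0.1 -0.05; 0 0 0.4 0 0 0; 0 0 0.4 0 0 0; 0 0 0.4 0 0 0; 0 0 0.3 0 0 0; 0 0 0 0 0 0; 0 0 0 0 0 0"

```text
time_s: 9.48
position: [611.5, 269.3, 55.2]
tool_rot: [3.138, -0.007, -0.012]
wrist_force: [0.3, 0.9, 0.9]
finger_gap: 85.5
```

```bash
python3 -c "
from h import *
go(615,276,31)"
```

```text
t 9.48 pos [611.5 269.3  55.2] total shift/40mm [ 0.09 -0.17  0.6 ] len 0.63 turn/0.1 [ 0.04  0.08 -0.05] F [0.3 0.9 0.9] gap 85.5
```

servo_tool:
  targets: "0.09 -0.17 0.2 0 0 0; 0 0 0.2 0 0 0; 0 0 0.1 0 0 0; 0 0 0 0 0 0; 0 0 0 0 0 0"

```text
time_s: 9.9
position: [616.7, 276.5, 36.3]
tool_rot: [3.139, -0.009, -0.007]
wrist_force: [0.7, -0.5, -0.1]
finger_gap: 85.4
```

```bash
python3 -c "
from h import *
go(615,276,31)"
```

```text
t 9.90 pos [616.7 276.5  36.3] total shift/40mm [-0.04  0.01  0.13] len 0.14 turn/0.1 [ 0.03  0.04 -0.06] F [ 0.7 -0.5 -0.1] gap 85.4
```

servo_tool:
  targets: "-0.04 0.01 0.13 0 0 0; 0 0 0 0 0 0; 0 0 0 0 0 0"

```text
time_s: 10.15
position: [615.6, 276.5, 31.6]
tool_rot: [3.14, -0.008, -0.004]
wrist_force: [-0.2, 0.9, 1.0]
finger_gap: 84.8
```

```bash
python3 -c "
from h import *
go(615,276,31)"
```

```text
t 10.15 pos [615.6 276.5  31.6] total shift/40mm [-0.02  0.01  0.02] len 0.03 turn/0.1 [ 0.02  0.03 -0.05] F [-0.2  0.9  1. ] gap 84.8
```

servo_tool:
  targets: "0 0 0 0 0 0; 0 0 0 0 0 0; 0 0 0 0 0 0; 0 0 0 0 0 0; 0 0 0 0 0 0; 0 0 0 0 0 0; 0 0 0 0 0 0; 0 0 0 0 0 0"
  claw: 0
  grip_force: 25

```text
time_s: 10.82
position: [615.9, 276.6, 32.7]
tool_rot: [3.14, -0.008, -0.003]
wrist_force: [-0.2, 0.5, 0.2]
finger_gap: 41.7
```

```bash
python3 -c "
from h import *
go(615,276,31)"
```

```text
t 10.82 pos [615.9 276.6  32.7] total shift/40mm [-0.02  0.01  0.04] len 0.05 turn/0.1 [ 0.02  0.02 -0.05] F [-0.2  0.5  0.2] gap 41.7
```

servo_tool:
  targets: "0 0 -0.2 0 0 0; 0 0 -0.4 0 0 0; 0 0 -0.6 0 0 0; 0 0 -0.7 0 0 0; 0 0 -0.5 0 0 0; 0 0 -0.3 0 0 0; 0 0 0 0 0 0; 0 0 0 0 0 0"

```text
time_s: 11.48
position: [614.6, 276.2, 145.4]
tool_rot: [3.139, -0.008, -0.008]
wrist_force: [-0.1, 0.5, -0.4]
finger_gap: 42.0
```

```bash
python3 -c "
from h import *
p,d,C,s=snap('wrist','w6')
go(513.8,135,130)"
```

```text
t 11.53 pos [614.7 276.2 145.3] total shift/40mm [-2.5   3.54  0.41] len 4.36 turn/0.1 [ 0.03  0.05 -0.05] F [0.5 0.5 0. ] gap 42.1
```

View pics/w6.png

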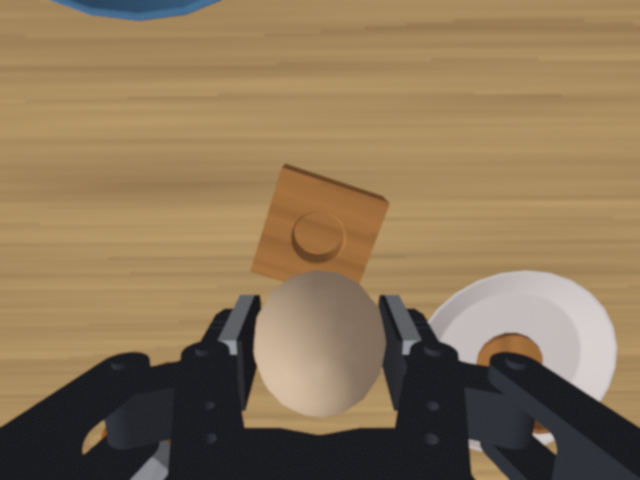

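The egg is held upright at (320,340), stand empty. Carry it to the cup.

servo_tool:
  targets: "-0.4 0.6 0 0 0 0; -0.5 0.7 0 0 0 0; -0.5 0.7 0 0 0 0; -0.5 0.7 0 0 0 0; -0.35 0.5 0 0 0 0; -0.2 0.2 0 0 0 0; 0 0 0 0 0 0; 0 0 0 0 0 0"

```text
time_s: 12.2
position: [503.6, 134.7, 129.8]
tool_rot: [3.134, -0.006, -0.041]
wrist_force: [0.5, -0.7, -0.8]
finger_gap: 41.8
```

```bash
python3 -c "
from h import *
go(514.2,135.2,66)"
```

```text
t 12.20 pos [503.6 134.7 129.8] total shift/40mm [ 0.31 -0.03  1.59] len 1.62 turn/0.1 [ 0.07  0.26 -0.04] F [ 0.5 -0.7 -0.8] gap 41.8
```

servo_tool:
  targets: "0 0 0 0.06 0.26 -0.04; 0 0 0 0 0 0; 0.25 0 0.4 0 0 0; 0 0 0 0 0 0; 0 0 0 0 0 0"

```text
time_s: 12.62
position: [514.3, 137.2, 110.9]
tool_rot: [3.141, 0.003, -0.006]
wrist_force: [-0.0, 0.2, -0.5]
finger_gap: 42.2
```

```bash
python3 -c "
from h import *
p,d,C,s=snap('wrist','w7')
go(514.2,135.2,66)"
```

```text
t 12.67 pos [513.9 137.1 110.4] total shift/40mm [0.01 0.05 1.11] len 1.11 turn/0.1 [0.01 0.05 0.02] F [-0.5  0.1 -0.8] gap 41.7
```

View pics/w7.png

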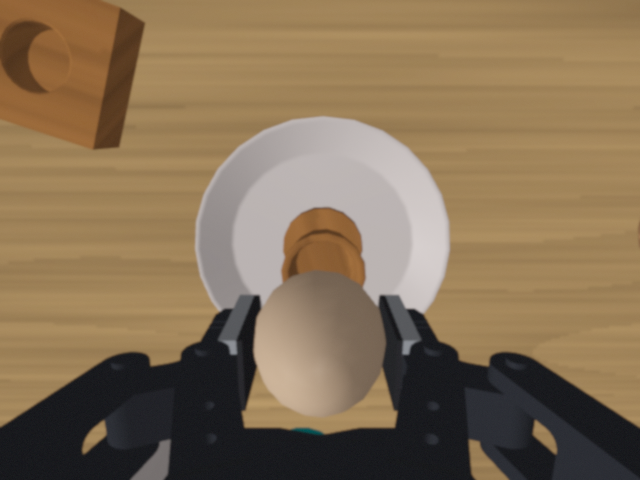

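servo_tool:
  targets: "0 0.05 0.2 0 0 0; 0 0 0.2 0 0 0; 0 0 0.2 0 0 0; 0 0 0.1 0 0 0; 0 0 0 0 0 0; 0 0 0 0 0 0"

```text
time_s: 13.17
position: [513.6, 135.8, 80.0]
tool_rot: [3.14, 0.004, -0.008]
wrist_force: [0.3, -0.2, -1.0]
finger_gap: 42.5
```

```bash
python3 -c "
from h import *
go(514.2,135.2,66)"
```

```text
t 13.17 pos [513.6 135.8  80. ] total shift/40mm [0.02 0.01 0.35] len 0.35 turn/0.1 [0.01 0.05 0.03] F [ 0.3 -0.2 -1. ] gap 42.5
```

servo_tool:
  targets: "0.01 0.01 0.1 0 0 0; 0 0 0.1 0 0 0; 0 0 0.1 0 0 0; 0 0 0 0 0 0; 0 0 0 0 0 0"

```text
time_s: 13.58
position: [514.3, 135.3, 67.4]
tool_rot: [3.141, 0.004, -0.007]
wrist_force: [0.6, -0.4, -0.1]
finger_gap: 42.2
```

```bash
python3 -c "
from h import *
go(514.2,135.2,64)"
```

```text
t 13.58 pos [514.3 135.3  67.4] total shift/40mm [-0.    0.    0.09] len 0.09 turn/0.1 [0.01 0.04 0.03] F [ 0.6 -0.4 -0.1] gap 42.2
```

servo_tool:
  targets: "0 0 0.04 0 0 0; 0 0 0.03 0 0 0; 0 0 0 0 0 0; 0 0 0 0 0 0"

```text
time_s: 13.92
position: [514.6, 135.3, 64.8]
tool_rot: [3.141, 0.004, -0.006]
wrist_force: [-0.1, -0.1, -0.7]
finger_gap: 41.9
```

```bash
python3 -c "
from h import *
go(514.2,135.2,64)"
```

```text
t 13.92 pos [514.6 135.3  64.8] total shift/40mm [-0.01  0.    0.02] len 0.02 turn/0.1 [0.01 0.04 0.03] F [-0.1 -0.1 -0.7] gap 41.9
```

servo_tool:
  targets: "0 0 0.03 0 0 0; 0 0 0.03 0 0 0; 0 0 0 0 0 0; 0 0 0 0 0 0"

```text
time_s: 14.25
position: [516.4, 135.7, 65.1]
tool_rot: [3.141, 0.004, 0.0]
wrist_force: [-0.9, 0.1, -0.0]
finger_gap: 42.0
```

```bash
python3 -c "
from h import *
go(514.2,135.2,64)"
```

```text
t 14.25 pos [516.4 135.7  65.1] total shift/40mm [-0.06  0.01  0.03] len 0.06 turn/0.1 [ 0.   -0.    0.03] F [-0.9  0.1 -0. ] gap 42.0
```

servo_tool:
  targets: "-0.06 0 0 0 0 0; 0 0 0.05 0 0 0; 0 0 0 0 0 0"

```text
time_s: 14.5
position: [514.6, 135.6, 64.0]
tool_rot: [3.141, 0.004, 0.003]
wrist_force: [-0.0, -0.8, 1.5]
finger_gap: 42.2
```

```bash
python3 -c "
from h import *
go(514.2,135.2,64)
p,d,C,s=snap('side','s1')
cv2.imwrite('pics/s1c.png',cv2.resize(p[180:400,140:440],None,fx=2.6,fy=2.6)[:,:,::-1])"
```

```text
t 14.50 pos [514.6 135.6  64. ] total shift/40mm [-0.01  0.01  0.  ] len 0.02 turn/0.1 [ 0.   -0.02  0.03] F [-0.  -0.8  1.5] gap 42.2
```

View pics/s1c.png

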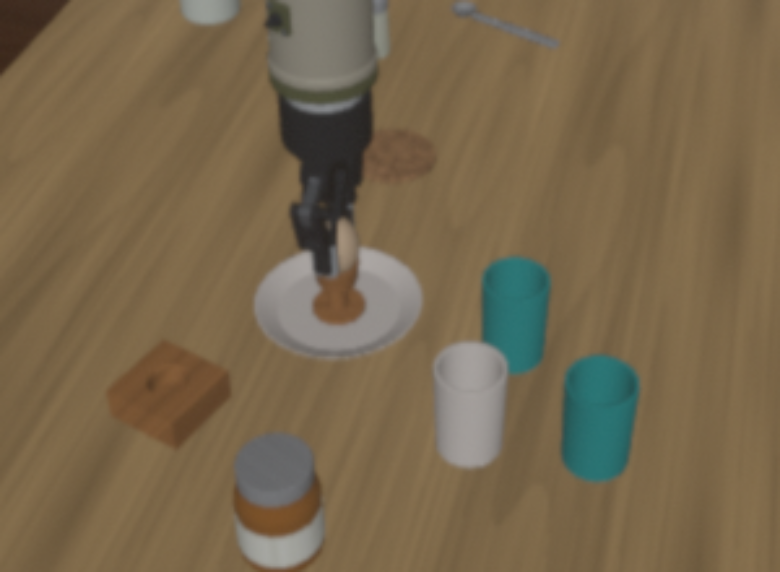

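Egg rests in the cup, matching expected TCP height. Release.

servo_tool:
  targets: "0 0 0.02 0 0 0; 0 0 0 0 0 0; 0 0 0 0 0 0; 0 0 0 0 0 0; 0 0 0 0 0 0; 0 0 0 0 0 0"
  claw: 100

```text
time_s: 15.05
position: [513.7, 135.6, 61.7]
tool_rot: [3.141, 0.004, 0.0]
wrist_force: [0.4, -1.4, -0.5]
finger_gap: 85.3
```

servo_tool:
  targets: "0 0 -0.3 0 0 0; 0 0 -0.5 0 0 0; 0 0 -0.6 0 0 0; 0 0 -0.6 0 0 0; 0 0 -0.5 0 0 0; 0 0 0 0 0 0; 0 0 0 0 0 0"

```text
time_s: 15.63
position: [512.2, 135.4, 169.2]
tool_rot: [3.141, 0.004, -0.004]
wrist_force: [0.0, -0.4, -0.7]
finger_gap: 85.2
```

```bash
python3 -c "
from h import *
p,d,C,s=snap('wrist','w8'); W=cloud(C,d)
mm=(np.hypot(W[...,0]-514,W[...,1]-135)<40)&(W[...,2]>70)&(W[...,2]<120)
print('egg',W[mm].min(0),W[mm].max(0),(W[mm].min(0)+W[mm].max(0))/2)
go(366,258,120)"
```

```text
egg [494.46967694 113.67030247  70.04678386] [535.64392654 156.69935303 109.60930015] [515.05680174 135.18482775  89.828042  ]
t 15.68 pos [512.7 135.6 169.6] total shift/40mm [-3.66 -3.07  1.24] len 4.94 turn/0.1 [0.01 0.01 0.03] F [0.8 0.1 0.7] gap 85.4
```

View pics/w8.png

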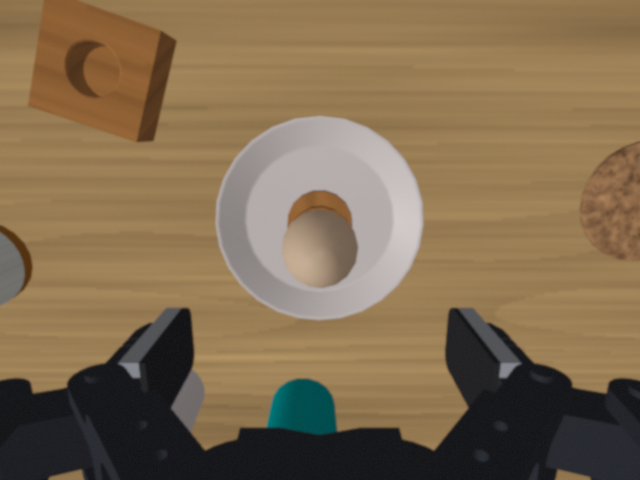

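Egg is seated upright in the cup (egg at (320,247), top about 109 mm as expected). Now the tumbler.

servo_tool:
  targets: "-0.6 -0.5 0.1 0 0 0; -0.7 -0.6 0.1 0 0 0; -0.7 -0.6 0.1 0 0 0; -0.7 -0.6 0.1 0 0 0; -0.6 -0.5 0 0 0 0; -0.2 -0.1 0 0 0 0; 0 0 0 0 0 0; 0 0 0 0 0 0"

```text
time_s: 16.35
position: [364.6, 252.2, 146.9]
tool_rot: [3.137, -0.001, -0.012]
wrist_force: [0.5, -0.1, -0.2]
finger_gap: 85.1
```

```bash
python3 -c "
from h import *
p,d,C,s=snap('wrist','w9'); W=cloud(C,d)
mm=(np.hypot(W[...,0]-365,W[...,1]-259)<45)&(W[...,2]>81)&(W[...,2]<92)
print('cup',W[mm].min(0),W[mm].max(0),(W[mm].min(0)+W[mm].max(0))/2)
go(366,258,45)"
```

```text
cup [338.55682942 229.82534808  81.01336206] [395.94126566 286.93586817  87.61883451] [367.24904754 258.38060812  84.31609829]
t 16.40 pos [364.8 251.9 146.9] total shift/40mm [ 0.05 -0.17  2.55] len 2.55 turn/0.1 [ 0.05  0.08 -0.01] F [-0.7  0.1 -1.2] gap 85.6
```

View pics/w9.png

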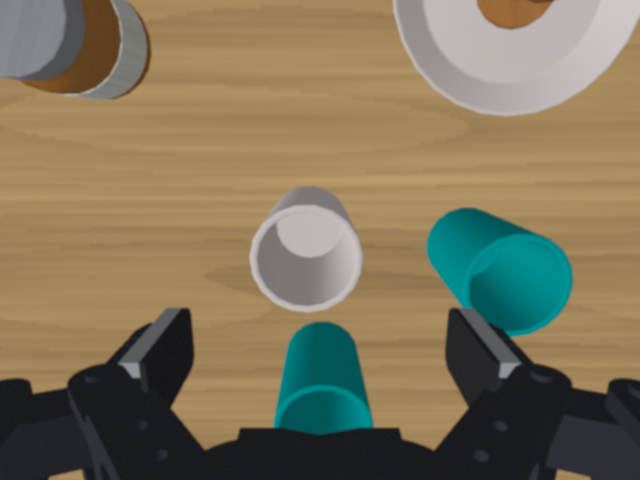

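White tumbler rim at (306,258); a turquoise one just below at (322,410), another at (520,283), both clear of the fingers' track.

servo_tool:
  targets: "0.06 -0.17 0 0 0 0; 0 0 0.4 0 0 0; 0 0 0.4 0 0 0; 0 0 0 0 0 0; 0 0 0 0 0 0"

```text
time_s: 16.82
position: [373.6, 257.2, 115.2]
tool_rot: [3.137, -0.013, -0.007]
wrist_force: [0.1, 0.3, 1.0]
finger_gap: 85.4
```

```bash
python3 -c "
from h import *
go(367,258.4,46)"
```

```text
t 16.82 pos [373.6 257.2 115.2] total shift/40mm [-0.16 -0.04  1.73] len 1.74 turn/0.1 [ 0.04  0.04 -0.08] F [0.1 0.3 1. ] gap 85.4
```

servo_tool:
  targets: "-0.16 -0.04 0.2 0 0 0; 0 0 0.4 0 0 0; 0 0 0.4 0 0 0; 0 0 0.3 0 0 0; 0 0 0 0 0 0; 0 0 0 0 0 0"

```text
time_s: 17.32
position: [370.1, 259.3, 64.4]
tool_rot: [3.14, -0.021, 0.0]
wrist_force: [0.1, 0.0, -0.0]
finger_gap: 85.3
```

```bash
python3 -c "
from h import *
go(367,258.4,46)"
```

```text
t 17.32 pos [370.1 259.3  64.4] total shift/40mm [-0.08  0.02  0.46] len 0.47 turn/0.1 [ 0.02 -0.   -0.13] F [ 0.1  0.  -0. ] gap 85.3
```

servo_tool:
  targets: "-0.08 0.02 0.3 0 0 0; 0 0 0.16 0 0 0; 0 0 0 0 0 0; 0 0 0 0 0 0"

```text
time_s: 17.65
position: [367.9, 259.3, 46.7]
tool_rot: [-3.141, 0.021, -0.005]
wrist_force: [-1.0, 0.9, 0.3]
finger_gap: 85.6
```

servo_tool:
  targets: "0 0 0 0 0 0; 0 0 0 0 0 0; 0 0 0 0 0 0; 0 0 0 0 0 0; 0 0 0 0 0 0; 0 0 0 0 0 0; 0 0 0 0 0 0; 0 0 0 0 0 0"
  claw: 0
  grip_force: 40

```text
time_s: 18.32
position: [368.9, 259.7, 48.2]
tool_rot: [-3.141, 0.021, -0.008]
wrist_force: [-0.3, -0.7, -1.6]
finger_gap: 57.5
```

```bash
python3 -c "
from h import *
go(367,258.4,46)"
```

```text
t 18.32 pos [368.9 259.7  48.2] total shift/40mm [-0.05  0.03  0.05] len 0.08 turn/0.1 [-0.01 -0.05 -0.14] F [-0.3 -0.7 -1.6] gap 57.5
```

servo_tool:
  targets: "0 0 -0.2 0 0 0; 0 0 -0.4 0 0 0; 0 0 -0.6 0 0 0; 0 0 -0.7 0 0 0; 0 0 -0.6 0 0 0; 0 0 -0.4 0 0 0; 0 0 0 0 0 0; 0 0 0 0 0 0"

```text
time_s: 18.98
position: [366.1, 258.5, 170.5]
tool_rot: [3.14, -0.021, 0.002]
wrist_force: [-0.6, 0.7, -2.0]
finger_gap: 57.2
```

```bash
python3 -c "
from h import *
p,d,C,s=snap('wrist','w10')
go(526,-103,160)"
```

```text
t 19.03 pos [366.3 258.6 170.4] total shift/40mm [4.12 8.98 0.28] len 9.89 turn/0.1 [ 0.01 -0.02 -0.14] F [ 1.1  0.  -0.6] gap 57.7
```

View pics/w10.png

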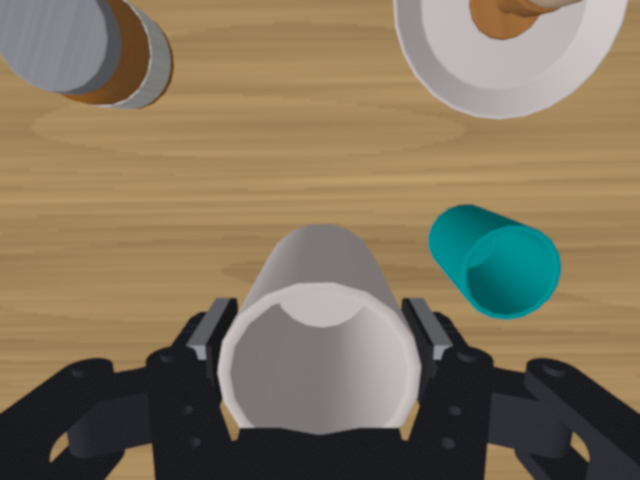

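Tumbler held, rim around (320,365). To the coaster.

servo_tool:
  targets: "0.15 0.7 0 0 0 0; 0.15 0.9 0 0 0 0; 0.2 0.9 0 0 0 0; 0.2 0.9 0 0 0 0; 0.4 0.9 0 0 0 0; 0.4 0.9 0 0 0 0; 0.4 0.9 0 0 0 0; 0.4 0.9 0 0 0 0"

```text
time_s: 19.7
position: [449.2, -27.1, 157.8]
tool_rot: [-3.14, -0.0, 0.021]
wrist_force: [0.1, 1.0, -1.4]
finger_gap: 57.5
```

```bash
python3 -c "
from h import *
go(526,-103,130)"
```

```text
t 19.70 pos [449.2 -27.1 157.8] total shift/40mm [1.93 1.9  0.67] len 2.79 turn/0.1 [-0.01  0.14  0.  ] F [ 0.1  1.  -1.4] gap 57.5
```

servo_tool:
  targets: "0.5 0.5 0.1 0 0 0; 0.5 0.5 0.1 0 0 0; 0.5 0.4 0.1 0 0 0; 0.3 0.2 0.1 0 0 0; 0 0 0 0 0 0; 0 0 0 0 0 0"

```text
time_s: 20.2
position: [519.0, -103.1, 128.0]
tool_rot: [-3.138, 0.016, 0.044]
wrist_force: [0.0, -0.2, -1.6]
finger_gap: 57.4
```

```bash
python3 -c "
from h import *
p,d,C,s=snap('wrist','w11')
go(526,-103,100)"
```

```text
t 20.25 pos [ 518.6 -102.8  127.8] total shift/40mm [0.21 0.01 0.69] len 0.72 turn/0.1 [-0.03  0.28 -0.1 ] F [-0.7  0.2 -1.1] gap 57.6
```

View pics/w11.png

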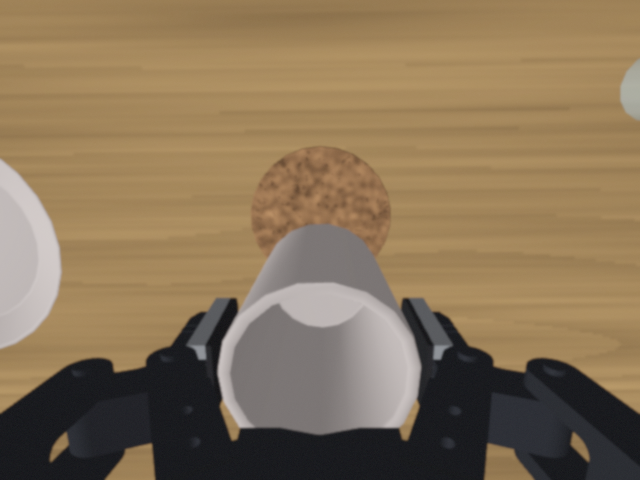

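Coaster visible at (321,210), partly behind the tumbler. Fix tilt and fit the coaster's edge.

servo_tool:
  targets: "0 0 0 0 0.28 -0.1; 0 0 0 0 0 0; 0.15 0 0.2 0 0 0; 0 0 0 0 0 0; 0 0 0 0 0 0"

```text
time_s: 20.67
position: [521.7, -99.2, 117.1]
tool_rot: [-3.137, -0.004, 0.007]
wrist_force: [-0.6, 0.2, -1.4]
finger_gap: 57.3
```

```bash
python3 -c "
from h import *
go(526,-103,100)
p,d,C,s=snap('wrist','w12'); W=cloud(C,d)
h=W[...,2]; hsv=cv2.cvtColor(p,cv2.COLOR_RGB2HSV)
lab=cv2.cvtColor(cv2.GaussianBlur(p,(5,5),0),cv2.COLOR_RGB2LAB).astype(int)
m=((h>3.5)&(h<12)&(np.hypot(W[...,0]-525,W[...,1]+103)<60)).astype(np.uint8); m[235:]=0
m=cv2.morphologyEx(m,cv2.MORPH_OPEN,np.ones((5,5)))
cs,_=cv2.findContours(m,cv2.RETR_EXTERNAL,cv2.CHAIN_APPROX_NONE); k=max(cs,key=cv2.contourArea)[:,0]
k=k[(k[:,1]<225)]; P=ray(C,k,6)
print(len(k),k.min(0),k.max(0),circfit(P),circfit(P,45))
mm=(np.hypot(W[...,0]-525,W[...,1]+103)<50)&(abs(h-h[282,320])<6)&(hsv[...,1]<60)
print(h[282,320],'rim',W[mm].min(0),W[mm].max(0),(W[mm].min(0)+W[mm].max(0))/2)
"
```

```text
t 20.67 pos [521.7 -99.2 117.1] total shift/40mm [0.11 0.1  0.43] len 0.45 turn/0.1 [-0.05  0.05  0.02] F [-0.6  0.2 -1.4] gap 57.3
232 [256 156] [399 224] (array([ 528.8, -103.9,   44.1]), np.float64(13.13)) (array([ 527.6, -103.9]), np.float64(13.17))
154.44536299006145 rim [ 498.48006409 -141.22363459  148.44988764] [550.01623828 -57.85945761 160.43777862] [524.24815119 -99.5415461  154.44383313]
```

```bash
python3 -c "
from h import *
z=np.load('w12.npz'); d=z['d']; s=manip.read_state(); C=cam('wrist',s); W=cloud(C,d); h=W[...,2]
m=((h>3.5)&(h<12)&(np.hypot(W[...,0]-525,W[...,1]+103)<60)).astype(np.uint8); m[235:]=0
m=cv2.morphologyEx(m,cv2.MORPH_OPEN,np.ones((5,5)))
cs,_=cv2.findContours(m,cv2.RETR_EXTERNAL,cv2.CHAIN_APPROX_NONE); k=max(cs,key=cv2.contourArea)[:,0]
P=ray(C,k,6); r=np.hypot(P[:,0]-527.6,P[:,1]+103.9); P=P[(abs(r-45)<4)&(k[:,1]<228)]
print(len(P),circfit(P),circfit(P,45)); go(527,-103.6,100)
"
```

```text
209 (array([ 528.6, -103.6,   44.2]), np.float64(0.23)) (array([ 527.6, -103.6]), np.float64(0.41))
t 20.72 pos [521.6 -99.1 116.9] total shift/40mm [0.14 0.11 0.42] len 0.46 turn/0.1 [-0.05  0.05  0.02] F [-0.2 -0.3 -1.9] gap 57.7
```

servo_tool:
  targets: "0.15 0.11 0.3 0 0 0; 0 0 0.3 0 0 0; 0 0 0.3 0 0 0; 0 0 0.2 0 0 0; 0 0 0 0 0 0; 0 0 0 0 0 0"

```text
time_s: 21.22
position: [527.2, -102.1, 70.0]
tool_rot: [-3.136, -0.005, 0.01]
wrist_force: [1.2, -0.6, -0.8]
finger_gap: 57.5
```

```bash
python3 -c "
from h import *
go(528.2,-103.6,53.5)"
```

```text
t 21.22 pos [ 527.2 -102.1   70. ] total shift/40mm [0.03 0.04 0.41] len 0.41 turn/0.1 [-0.05  0.06  0.04] F [ 1.2 -0.6 -0.8] gap 57.5
```

servo_tool:
  targets: "0.02 0.04 0.15 0 0 0; 0 0 0.15 0 0 0; 0 0 0.05 0 0 0; 0 0 0 0 0 0; 0 0 0 0 0 0"

```text
time_s: 21.63
position: [528.0, -103.8, 55.2]
tool_rot: [-3.137, -0.005, 0.009]
wrist_force: [0.2, -1.0, -1.4]
finger_gap: 57.3
```

```bash
python3 -c "
from h import *
go(528.2,-103.6,53.5)"
```

```text
t 21.63 pos [ 528.  -103.8   55.2] total shift/40mm [ 0.   -0.    0.04] len 0.04 turn/0.1 [-0.05  0.06  0.03] F [ 0.2 -1.  -1.4] gap 57.3
```

servo_tool:
  targets: "0 0 0.04 0 0 0; 0 0 0.04 0 0 0; 0 0 0 0 0 0; 0 0 0 0 0 0"

```text
time_s: 21.97
position: [529.9, -104.3, 54.9]
tool_rot: [-3.138, -0.005, 0.003]
wrist_force: [-0.2, 1.1, -1.1]
finger_gap: 57.5
```

```bash
python3 -c "
from h import *
go(528.2,-103.6,53.5)"
```

```text
t 21.97 pos [ 529.9 -104.3   54.9] total shift/40mm [-0.04 -0.02  0.03] len 0.06 turn/0.1 [-0.04  0.02  0.03] F [-0.2  1.1 -1.1] gap 57.5
```

servo_tool:
  targets: "-0.05 -0.01 0.06 0 0 0; 0 0 0.05 0 0 0; 0 0 0 0 0 0; 0 0 0 0 0 0"

```text
time_s: 22.3
position: [530.8, -104.6, 54.7]
tool_rot: [-3.139, -0.005, -0.008]
wrist_force: [-0.1, 0.7, -2.2]
finger_gap: 57.6
```

```bash
python3 -c "
from h import *
go(528.2,-103.6,53.5)"
```

```text
t 22.30 pos [ 530.8 -104.6   54.7] total shift/40mm [-0.06 -0.02  0.03] len 0.08 turn/0.1 [-0.02 -0.05  0.03] F [-0.1  0.7 -2.2] gap 57.6
```

servo_tool:
  targets: "-0.06 -0.02 -0.12 0 0 0; 0 0 0 0 0 0; 0 0 0 0 0 0; 0 0 0 0 0 0"

```text
time_s: 22.63
position: [527.1, -103.5, 58.8]
tool_rot: [-3.139, -0.006, -0.005]
wrist_force: [-1.0, 0.3, -1.1]
finger_gap: 57.5
```

```bash
python3 -c "
from h import *
go(528.2,-103.6,53.5)"
```

```text
t 22.63 pos [ 527.1 -103.5   58.8] total shift/40mm [0.03 0.   0.13] len 0.14 turn/0.1 [-0.03 -0.03  0.04] F [-1.   0.3 -1.1] gap 57.5
```

servo_tool:
  targets: "0.02 0 0.12 0 0 0; 0 0 0 0 0 0; 0 0 0 0 0 0; 0 0 0 0 0 0"

```text
time_s: 22.97
position: [528.4, -103.7, 53.6]
tool_rot: [-3.139, -0.005, -0.006]
wrist_force: [-0.0, 0.2, 3.9]
finger_gap: 57.4
```

```bash
python3 -c "
from h import *
go(528.2,-103.6,53.5)
p,d,C,s=snap('side','s2')
cv2.imwrite('pics/s2c.png',cv2.resize(p[150:300,200:400],None,fx=4,fy=4)[:,:,::-1])"
```

```text
t 22.97 pos [ 528.4 -103.7   53.6] total shift/40mm [-0. -0.  0.] len 0.01 turn/0.1 [-0.02 -0.04  0.03] F [-0.   0.2  3.9] gap 57.4
```

View pics/s2c.png

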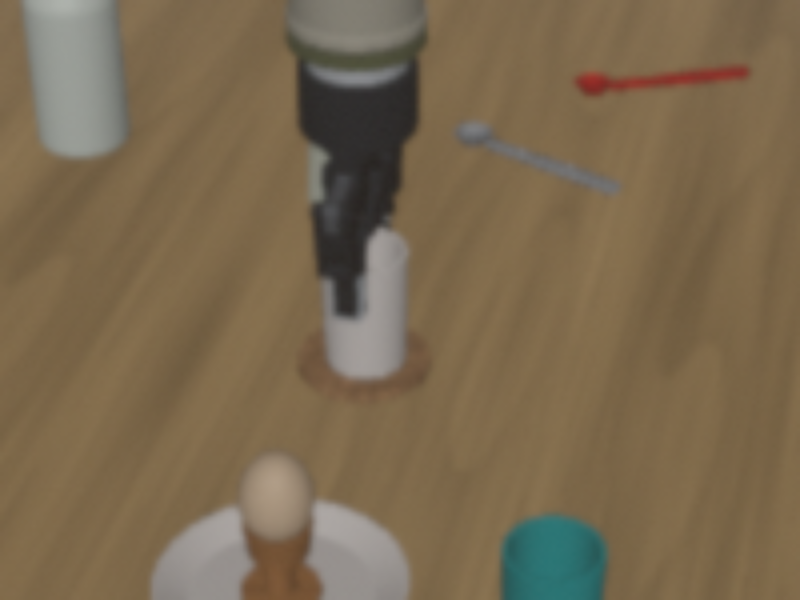

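Contact felt (+3.9 N) with the tumbler on the coaster, and the egg stands in its cup. Release and check.

servo_tool:
  targets: "0 0 0 0 0 0; 0 0 0 0 0 0; 0 0 0 0 0 0; 0 0 0 0 0 0; 0 0 0 0 0 0"
  claw: 100

```text
time_s: 23.43
position: [528.1, -103.5, 53.4]
tool_rot: [-3.139, -0.005, -0.005]
wrist_force: [0.3, 0.1, -0.3]
finger_gap: 85.6
```

servo_tool:
  targets: "0 0 -0.3 0 0 0; 0 0 -0.5 0 0 0; 0 0 -0.6 0 0 0; 0 0 -0.6 0 0 0; 0 0 -0.6 0 0 0; 0 0 -0.3 0 0 0; 0 0 0 0 0 0; 0 0 0 0 0 0"

```text
time_s: 24.1
position: [526.5, -103.4, 178.9]
tool_rot: [-3.139, -0.006, -0.004]
wrist_force: [-0.3, -0.4, -1.2]
finger_gap: 85.3
```

```bash
python3 -c "
from h import *
p,d,C,s=snap('wrist','w13'); W=cloud(C,d); h=W[...,2]
mm=(np.hypot(W[...,0]-527,W[...,1]+103.6)<50)&(h>86)&(h<98)
print('cup',W[mm].min(0),W[mm].max(0),(W[mm].min(0)+W[mm].max(0))/2)
m=((h>3.5)&(h<12)&(np.hypot(W[...,0]-527,W[...,1]+103.6)<60)).astype(np.uint8)
m=cv2.morphologyEx(m,cv2.MORPH_OPEN,np.ones((5,5)))
cs,_=cv2.findContours(m,cv2.RETR_EXTERNAL,cv2.CHAIN_APPROX_NONE); k=max(cs,key=cv2.contourArea)[:,0]
P=ray(C,k,6); r=np.hypot(P[:,0]-527.6,P[:,1]+103.9); P=P[(abs(r-45)<4)]
print('coaster',len(P),circfit(P),circfit(P,45))
go(475,-385,120,-0.4)"
```

```text
cup [ 498.5608609  -133.00394635   86.03026052] [556.04739541 -75.8880767   93.46641144] [ 527.30412816 -104.44601153   89.74833598]
coaster 222 (array([ 528.8, -103.8,   44.2]), np.float64(0.47)) (array([ 527.9, -103.8]), np.float64(0.74))
t 24.15 pos [ 526.6 -103.5  178.9] total shift/40mm [-1.32  7.04  1.45] len 7.3 turn/0.1 [-0.03 -0.02  4.04] F [0.3 0.3 1. ] gap 85.7
```

View pics/w13.png

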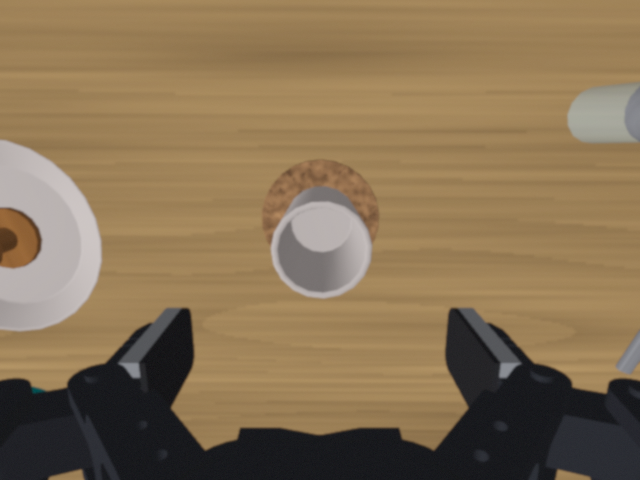

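Tumbler (rim (321,250)) is centred on the coaster to about 1 mm. Next the spoon.

servo_tool:
  targets: "-0.15 0.7 0.1 0 0 0; -0.2 0.9 0.1 0 0 0; -0.2 0.9 0.1 0 0 0; -0.2 0.9 0.1 0 0 0; -0.2 0.9 0.1 0 0 0; -0.2 0.9 0.1 0 0 0; -0.2 0.9 0.1 0 0 0; -0.1 0.4 0.1 0 0 0"

```text
time_s: 24.82
position: [465.1, -366.3, 134.6]
tool_rot: [-3.13, -0.022, 0.009]
wrist_force: [-0.4, -0.2, -0.1]
finger_gap: 85.1
```

servo_tool:
  targets: "0 0 0 0 0 1; 0 0 0 0 0 1; 0 0 0 0 0 1; 0 0 0 0 0 1; 0 0 0 0 0 0; 0 0 0 0 0 0"

```text
time_s: 25.32
position: [456.2, -368.5, 121.4]
tool_rot: [-3.057, 0.635, 0.038]
wrist_force: [-0.6, -0.4, 0.0]
finger_gap: 85.4
```

```bash
python3 -c "
from h import *
p,d,C,s=snap('wrist','w14')
go(468,-388,100,-0.4)"
```

```text
t 25.37 pos [ 456.1 -368.3  121.3] total shift/40mm [0.48 0.34 0.51] len 0.78 turn/0.1 [-0.14  0.28 -0.1 ] F [-0.1 -0.7 -0.2] gap 85.7
```

View pics/w14.png

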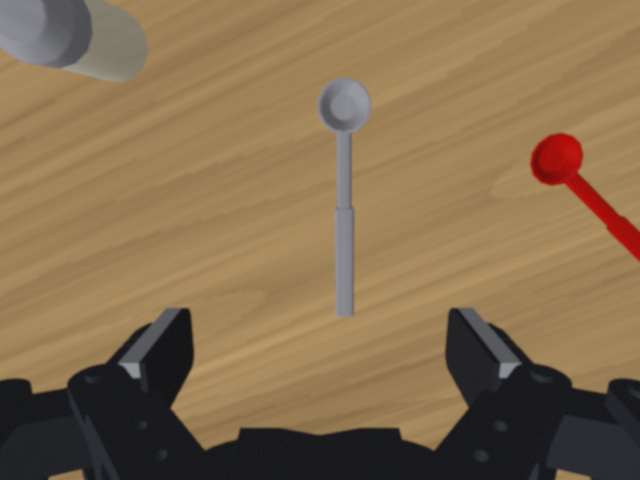

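Spoon in view: handle end (345,316), width step (345,208), bowl end (345,77), straight along the view.

```bash
cat >> h.py <<'E'
def spoon(C,p,d):
    W=cloud(C,d); hsv=cv2.cvtColor(p,cv2.COLOR_RGB2HSV)
    return W,hsv
E
python3 -c "
from h import *
z=np.load('w14.npz'); p,d=z['p'],z['d']; s=manip.read_state(); C=cam('wrist',s)
hsv=cv2.cvtColor(p,cv2.COLOR_RGB2HSV); m=(hsv[...,1]<50).astype(np.uint8); m[:70]=0; m[325:]=0; m[:,:250]=0; m[:,450:]=0
n,l,st,ce=cv2.connectedComponentsWithStats(m); i=1+st[1:,4].argmax(); print(st[i])
v,u=np.nonzero(l==i)
c=[(v0,u[v==v0].min(),u[v==v0].max()) for v0 in range(150,312,10)]
mid=np.array([((a+b)/2,v0) for v0,a,b in c]); P=ray(C,mid,7)[:,:2]
f=np.polyfit(P[:,0],P[:,1],1); print('ang',np.arctan(f[0]),np.abs(np.polyval(f,P[:,0])-P[:,1]).max())
he=ray(C,[(u[v==v.max()].mean(),v.max())],6); be=ray(C,[(u[v==v.min()].mean(),v.min())],6); print(he,be,np.linalg.norm(he-be),(he+be)/2)
stp=ray(C,[(344.5,208)],7); print('step',stp)
"
```

```text
[ 318   77   53  240 5397]
ang -0.3897979835597824 0.2773335589785688
[[ 398.55312851 -359.61033577    6.        ]] [[ 536.29357858 -416.64958234    6.        ]] 149.08355789869194 [[ 467.42335355 -388.12995905    6.        ]]
step [[ 466.51450649 -388.0412888     7.        ]]
```

servo_tool:
  targets: "0 0 0 -0.14 0.28 -0.2; 0 0 0 0 0 0; 0 0 0 0 0 0"

```text
time_s: 25.62
position: [455.6, -367.3, 119.7]
tool_rot: [-3.084, 0.594, 0.003]
wrist_force: [0.1, -0.7, 0.8]
finger_gap: 85.2
```

```bash
python3 -c "
from h import *
go(456,-383.5,30,-0.39)"
```

```text
t 25.62 pos [ 455.6 -367.3  119.7] total shift/40mm [0.16 0.37 2.24] len 2.28 turn/0.1 [-0.01  0.02  0.09] F [ 0.1 -0.7  0.8] gap 85.2
```

servo_tool:
  targets: "0.16 0.37 0.2 0 0 0; 0 0 0.5 0 0 0; 0 0 0.6 0 0 0; 0 0 0.5 0 0 0; 0 0 0.3 0 0 0; 0 0 0 0 0 0; 0 0 0 0 0 0"
  claw: 40

```text
time_s: 26.2
position: [458.2, -384.7, 35.3]
tool_rot: [-3.086, 0.582, 0.001]
wrist_force: [0.9, 1.0, -0.3]
finger_gap: 34.4
```

```bash
python3 -c "
from h import *
go(456,-383.5,2.5,-0.39)"
```

```text
t 26.20 pos [ 458.2 -384.7   35.3] total shift/40mm [-0.06 -0.01  0.82] len 0.82 turn/0.1 [-0.01  0.01  0.17] F [ 0.9  1.  -0.3] gap 34.4
```

servo_tool:
  targets: "-0.06 -0.01 0.2 0 0 0; 0 0 0.25 0 0 0; 0 0 0.15 0 0 0; 0 0 0 0 0 0; 0 0 0 0 0 0"

```text
time_s: 26.62
position: [457.8, -384.8, 12.7]
tool_rot: [3.086, -0.58, 0.005]
wrist_force: [-0.2, -0.3, 0.4]
finger_gap: 34.4
```

```bash
python3 -c "
from h import *
go(456,-383.5,2.5,-0.39)"
```

```text
t 26.62 pos [ 457.8 -384.8   12.7] total shift/40mm [-0.06 -0.01  0.25] len 0.26 turn/0.1 [ 0.01 -0.04  0.18] F [-0.2 -0.3  0.4] gap 34.4
```

servo_tool:
  targets: "-0.04 0 0.12 0 0 0.15; 0 0 0.12 0 0 0; 0 0 0 0 0 0; 0 0 0 0 0 0"

```text
time_s: 26.95
position: [456.9, -384.8, 3.3]
tool_rot: [3.08, -0.606, 0.008]
wrist_force: [-0.1, -0.9, 0.3]
finger_gap: 34.0
```

```bash
python3 -c "
from h import *
go(456,-383.5,2.5,-0.39)"
```

```text
t 26.95 pos [ 456.9 -384.8    3.3] total shift/40mm [-0.03 -0.02  0.02] len 0.04 turn/0.1 [ 0.01 -0.05  0.02] F [-0.1 -0.9  0.3] gap 34.0
```

servo_tool:
  targets: "0 0 0 0 0 0; 0 0 0 0 0 0; 0 0 0 0 0 0; 0 0 0 0 0 0; 0 0 0 0 0 0; 0 0 0 0 0 0"
  claw: 0
  grip_force: 50

```text
time_s: 27.45
position: [457.2, -385.2, 4.0]
tool_rot: [3.08, -0.606, 0.009]
wrist_force: [0.6, -0.6, -1.6]
finger_gap: 9.5
```

servo_tool:
  targets: "0 0 -0.3 0 0 0; 0 0 -0.4 0 0 0; 0 0 -0.5 0 0 0; 0 0 -0.5 0 0 0; 0 0 -0.3 0 0 0; 0 0 0 0 0 0; 0 0 0 0 0 0"

```text
time_s: 28.03
position: [456.1, -384.1, 89.9]
tool_rot: [3.081, -0.606, 0.007]
wrist_force: [0.6, 1.0, -1.0]
finger_gap: 9.5
```

```bash
python3 -c "
from h import *
p,d,C,s=snap('wrist','w15')
go(507,2,120,0)"
```

```text
t 28.08 pos [ 456.2 -384.2   89.9] total shift/40mm [-2.48 -9.42 -0.78] len 9.77 turn/0.1 [ 0.02 -0.05 -3.88] F [ 0.  -0.2  0.7] gap 9.2
```

View pics/w15.png

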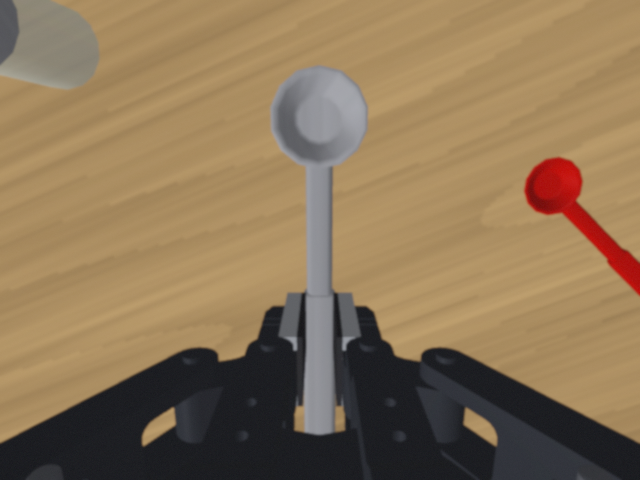

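Spoon held straight in the jaws, bowl at (319,116). Lift, rotate, carry over.

servo_tool:
  targets: "0 0 -0.5 0 0 -0.9; 0 0 -0.5 0 0 -0.9; 0 0 -0.4 0 0 -0.9; 0 0 -0.3 0 0 -0.9; 0 0 0 0 0 0; 0 0 0 0 0 0"

```text
time_s: 28.58
position: [452.5, -380.7, 151.0]
tool_rot: [-3.135, 0.024, 0.009]
wrist_force: [-0.6, 0.4, -1.3]
finger_gap: 9.5
```

```bash
python3 -c "
from h import *
go(510,0.6,140,0)"
```

```text
t 28.58 pos [ 452.5 -380.7  151. ] total shift/40mm [ 1.3  -9.55  0.33] len 9.64 turn/0.1 [-0.06  0.05 -0.15] F [-0.6  0.4 -1.3] gap 9.5
```

servo_tool:
  targets: "0.1 -0.7 -0.05 0 0 0; 0.12 -0.95 -0.05 0 0 0; 0.12 -0.95 -0.05 0 0 0; 0.12 -0.95 -0.05 0 0 0; 0.12 -0.95 -0.05 0 0 0; 0.12 -0.95 -0.05 0 0 0; 0.12 -0.95 -0.05 0 0 0; 0.1 -0.95 -0.05 0 0 0"

```text
time_s: 29.25
position: [491.3, -81.5, 153.4]
tool_rot: [-3.128, 0.087, 0.035]
wrist_force: [1.0, 0.2, -1.0]
finger_gap: 9.3
```

```bash
python3 -c "
from h import *
go(510,0.6,140,0)"
```

```text
t 29.25 pos [491.3 -81.5 153.4] total shift/40mm [ 0.36 -2.07  0.35] len 2.13 turn/0.1 [-0.12  0.22 -0.55] F [ 1.   0.2 -1. ] gap 9.3
```

servo_tool:
  targets: "0.15 -0.7 0 0 0 0; 0.15 -0.7 0 0 0 0; 0.05 -0.4 0 0 0 0; 0 0 0 0 0 0; 0 0 0 0 0 0"

```text
time_s: 29.67
position: [505.5, 2.1, 145.2]
tool_rot: [-3.124, 0.098, 0.052]
wrist_force: [0.6, -0.2, -0.6]
finger_gap: 9.8
```

```bash
python3 -c "
from h import *
go(510,0.6,100,0)"
```

```text
t 29.67 pos [505.5   2.1 145.2] total shift/40mm [0.15 0.05 1.13] len 1.14 turn/0.1 [-0.16  0.33 -0.63] F [ 0.6 -0.2 -0.6] gap 9.8
```

servo_tool:
  targets: "0 0 0 -0.16 0.33 -0.63; 0 0 0 0 0 0; 0.1 0.05 0.3 0 0 0; 0 0 0.4 0 0 0; 0 0 0.3 0 0 0; 0 0 0 0 0 0; 0 0 0 0 0 0"

```text
time_s: 30.25
position: [506.0, -5.5, 98.6]
tool_rot: [3.141, -0.029, -0.014]
wrist_force: [-0.0, -0.2, -0.4]
finger_gap: 9.2
```

```bash
python3 -c "
from h import *
p,d,C,s=snap('wrist','w16')
go(510,0.6,50,0)"
```

```text
t 30.30 pos [505.8  -5.5  98.5] total shift/40mm [ 0.11 -0.16  1.21] len 1.23 turn/0.1 [ 0.01  0.1  -0.18] F [-0.2  0.6 -1.5] gap 9.9
```

View pics/w16.png

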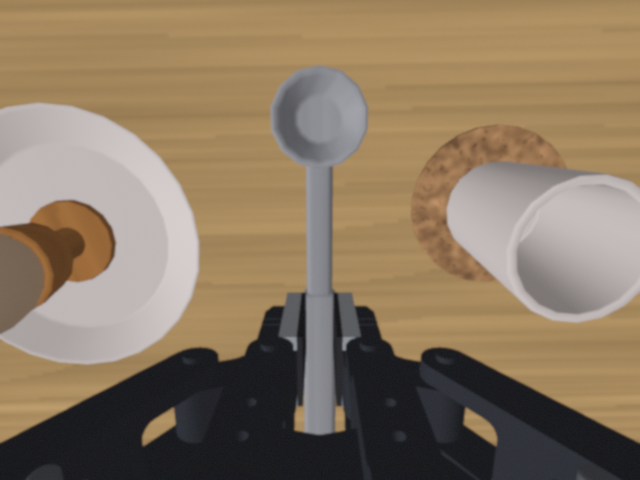

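servo_tool:
  targets: "0 0 0 0 0.1 -0.18; 0 0 0 0 0 0; 0.1 -0.15 0.3 0 0 0; 0 0 0.4 0 0 0; 0 0 0.3 0 0 0; 0 0 0 0 0 0; 0 0 0 0 0 0"

```text
time_s: 30.88
position: [514.1, 1.3, 59.7]
tool_rot: [3.141, -0.001, 0.015]
wrist_force: [0.8, -0.6, -0.4]
finger_gap: 9.1
```

```bash
python3 -c "
from h import *
go(510,0.6,10,0)"
```

```text
t 30.88 pos [514.1   1.3  59.7] total shift/40mm [-0.11  0.02  1.24] len 1.25 turn/0.1 [ 0.01 -0.09 -0.01] F [ 0.8 -0.6 -0.4] gap 9.1
```

servo_tool:
  targets: "-0.11 0.02 0.3 0 0 0; 0 0 0.4 0 0 0; 0 0 0.3 0 0 0; 0 0 0 0 0 0; 0 0 0 0 0 0"

```text
time_s: 31.3
position: [511.3, 1.1, 18.9]
tool_rot: [3.14, 0.0, 0.021]
wrist_force: [-0.4, 0.4, 0.4]
finger_gap: 9.3
```

```bash
python3 -c "
from h import *
go(510,0.6,5,0)"
```

```text
t 31.30 pos [511.3   1.1  18.9] total shift/40mm [-0.04  0.01  0.35] len 0.35 turn/0.1 [ 0.01 -0.14  0.  ] F [-0.4  0.4  0.4] gap 9.3
```

servo_tool:
  targets: "0 0 0 0 -0.14 0; 0 0 0 0 0 0; -0.02 0 0.2 0 0 0; 0 0 0.1 0 0 0; 0 0 0 0 0 0; 0 0 0 0 0 0"

```text
time_s: 31.8
position: [512.5, 0.9, 8.6]
tool_rot: [3.14, 0.0, 0.004]
wrist_force: [0.1, -0.1, 0.1]
finger_gap: 9.8
```

```bash
python3 -c "
from h import *
go(510,0.6,4,0)"
```

```text
t 31.80 pos [512.5   0.9   8.6] total shift/40mm [-0.06  0.01  0.12] len 0.13 turn/0.1 [ 0.02 -0.03  0.  ] F [ 0.1 -0.1  0.1] gap 9.8
```

servo_tool:
  targets: "-0.06 0 0.12 0 0 0; 0 0 0 0 0 0; 0 0 0 0 0 0; 0 0 0 0 0 0"

```text
time_s: 32.13
position: [510.4, 0.8, 3.8]
tool_rot: [3.14, 0.0, 0.006]
wrist_force: [-0.2, -0.7, -0.5]
finger_gap: 9.4
```

```bash
python3 -c "
from h import *
go(510,0.6,4,0)"
```

```text
t 32.13 pos [510.4   0.8   3.8] total shift/40mm [-0.01  0.   -0.  ] len 0.01 turn/0.1 [ 0.02 -0.04  0.  ] F [-0.2 -0.7 -0.5] gap 9.4
```

servo_tool:
  targets: "0 0 0.03 0 0 0; 0 0 0 0 0 0; 0 0 0 0 0 0"

```text
time_s: 32.38
position: [510.9, 0.8, 4.0]
tool_rot: [3.14, 0.0, 0.007]
wrist_force: [-0.4, 0.5, -1.3]
finger_gap: 9.6
```

servo_tool:
  targets: "0 0 0 0 0 0; 0 0 0 0 0 0; 0 0 0 0 0 0; 0 0 0 0 0 0"
  claw: 45

```text
time_s: 32.72
position: [510.9, 0.7, 3.9]
tool_rot: [3.14, 0.0, 0.007]
wrist_force: [0.0, -0.2, 0.2]
finger_gap: 38.1
```

servo_tool:
  targets: "0 0 -0.3 0 0 0; 0 0 -0.5 0 0 0; 0 0 -0.7 0 0 0; 0 0 -0.8 0 0 0; 0 0 -0.8 0 0 0; 0 0 -0.5 0 0 0; 0 0 0 0 0 0; 0 0 0 0 0 0"

```text
time_s: 33.38
position: [508.0, 1.3, 158.1]
tool_rot: [3.14, 0.0, 0.002]
wrist_force: [-0.1, 0.0, -1.0]
finger_gap: 38.5
```

```bash
python3 -c "
from h import *
p,d,C,s=snap('wrist','w17')
hsv=cv2.cvtColor(p,cv2.COLOR_RGB2HSV); m=(hsv[...,1]<60).astype(np.uint8); m[:,:285]=0; m[:,355:]=0; m[300:]=0
n,l,st,ce=cv2.connectedComponentsWithStats(m); i=1+st[1:,4].argmax(); print(st[i])
W=cloud(C,d); v,u=np.nonzero(l==i); P=ray(C,np.c_[u,v],7)[:,:2]
print('min/max',P.min(0),P.max(0))
x0=P[:,0].min()
rows=[(vv,(u[v==vv].min()+u[v==vv].max())/2) for vv in range(v.min()+60,v.max()-5,5)]
Q=ray(C,[(b,a) for a,b in rows],7); f=np.polyfit(Q[:,0],Q[:,1],1); print('ang',f[0],'y at 520',np.polyval(f,520))
go(602,-300,120,0)"
```

```text
[ 296   97   47  203 4083]
min/max [453.25241587 -14.38609115] [596.3949535   16.46766345]
ang 0.005700439106018775 y at 520 0.9577783331812806
t 33.43 pos [508.3   1.2 158.2] total shift/40mm [2.34 7.53 0.97] len 7.94 turn/0.1 [ 0.02 -0.02  0.  ] F [ 1.  -0.6  0.8] gap 38.4
```

View pics/w17.png

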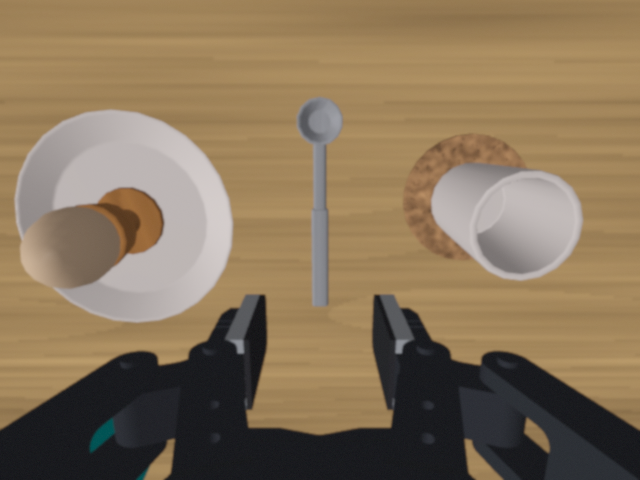

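Spoon lies straight between plate and coaster: handle end (320,304), bowl tip (320,98), origin about (521,1), angle 0.006. Now the shaker.

servo_tool:
  targets: "0.2 0.7 0 0 0 0; 0.28 0.9 0 0 0 0; 0.28 0.9 0 0 0 0; 0.28 0.9 0 0 0 0; 0.28 0.9 0 0 0 0; 0.28 0.9 0 0 0 0; 0.28 0.9 0 0 0 0; 0.2 0.6 0 0 0 0"
  claw: 100

```text
time_s: 34.1
position: [588.5, -269.3, 145.2]
tool_rot: [-3.134, -0.016, 0.02]
wrist_force: [0.8, 0.0, -0.0]
finger_gap: 84.8
```

servo_tool:
  targets: "0 0 0 0 0 0; 0 0 0 0 0 0"

```text
time_s: 34.27
position: [586.8, -274.7, 140.3]
tool_rot: [-3.133, -0.007, 0.028]
wrist_force: [-0.0, 0.2, -0.2]
finger_gap: 85.4
```

```bash
python3 -c "
from h import *
p,d,C,s=snap('wrist','w18'); W=cloud(C,d); h=W[...,2]
for a,b in [(60,70),(70,92)]:
  mm=(np.hypot(W[...,0]-604,W[...,1]+301)<35)&(h>a)&(h<b)
  print('shaker',W[mm].min(0),W[mm].max(0),(W[mm].min(0)+W[mm].max(0))/2)
go(604,-301,120,0)"
```

```text
shaker [ 606.65553622 -312.67427975   60.00961387] [ 624.54186438 -284.44054161   69.97462553] [ 615.5987003  -298.55741068   64.9921197 ]
shaker [ 587.30024986 -321.83543323   70.0315081 ] [ 624.52233287 -284.33743485   83.87391168] [ 605.91129137 -303.08643404   76.95270989]
t 34.32 pos [ 586.3 -274.4  139.9] total shift/40mm [0.45 0.67 0.48] len 0.94 turn/0.1 [-0.09  0.19  0.05] F [-0.8  0.2 -0.9] gap 85.6
```

View pics/w18.png

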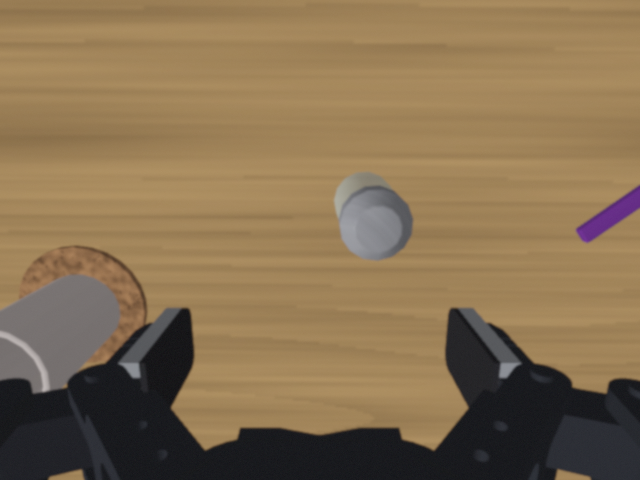

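Shaker cap at (376,223).

servo_tool:
  targets: "0 0 0 -0.09 0.19 0.05; 0 0 0 0 0 0; 0.4 0.6 0 0 0 0; 0 0 0 0 0 0; 0 0 0 0 0 0"

```text
time_s: 34.73
position: [598.2, -290.8, 132.2]
tool_rot: [-3.133, -0.008, 0.019]
wrist_force: [0.2, -0.3, -0.5]
finger_gap: 85.2
```

```bash
python3 -c "
from h import *
p,d,C,s=snap('wrist','w19'); W=cloud(C,d); h=W[...,2]
mm=(np.hypot(W[...,0]-604,W[...,1]+301)<35)&(h>70)&(h<90)
print('shaker',W[mm].min(0),W[mm].max(0),(W[mm].min(0)+W[mm].max(0))/2)
go(605.5,-302.5,19,0)"
```

```text
shaker [ 586.80914527 -321.93399603   70.0445253 ] [ 624.61660521 -284.83077567   83.608294  ] [ 605.71287524 -303.38238585   76.82640965]
t 34.78 pos [ 598.2 -291.   132.2] total shift/40mm [0.21 0.31 2.83] len 2.85 turn/0.1 [-0.08  0.12  0.05] F [-0.5 -0.5  0.3] gap 85.3
```

servo_tool:
  targets: "0.19 0.31 0 0 0 0; 0 0 0.3 0 0 0; 0 0 0.3 0 0 0; 0 0 0 0 0 0; 0 0 0 0 0 0"

```text
time_s: 35.2
position: [605.4, -298.8, 106.6]
tool_rot: [-3.133, -0.014, 0.019]
wrist_force: [0.5, 0.5, 0.6]
finger_gap: 85.2
```

```bash
python3 -c "
from h import *
go(605.6,-303,19,0)"
```

```text
t 35.20 pos [ 605.4 -298.8  106.6] total shift/40mm [0.03 0.12 2.19] len 2.19 turn/0.1 [-0.09  0.12  0.09] F [0.5 0.5 0.6] gap 85.2
```

servo_tool:
  targets: "0.02 0.12 0.2 0 0 0; 0 0 0.4 0 0 0; 0 0 0.5 0 0 0; 0 0 0.4 0 0 0; 0 0 0.3 0 0 0; 0 0 0 0 0 0; 0 0 0 0 0 0"

```text
time_s: 35.78
position: [605.2, -302.6, 31.3]
tool_rot: [-3.134, -0.016, 0.017]
wrist_force: [0.4, -0.1, 0.2]
finger_gap: 85.4
```

```bash
python3 -c "
from h import *
go(605.6,-303,19,0)"
```

```text
t 35.78 pos [ 605.2 -302.6   31.3] total shift/40mm [0.01 0.01 0.31] len 0.31 turn/0.1 [-0.08  0.11  0.1 ] F [ 0.4 -0.1  0.2] gap 85.4
```

servo_tool:
  targets: "0 0 0 -0.08 0.11 0.1; 0 0 0 0 0 0; 0 0 0.25 0 0 0; 0 0 0 0 0 0; 0 0 0 0 0 0"

```text
time_s: 36.2
position: [607.3, -303.9, 24.4]
tool_rot: [3.138, -0.001, 0.01]
wrist_force: [-0.9, -0.3, 0.1]
finger_gap: 85.1
```

```bash
python3 -c "
from h import *
go(605.6,-303,19,0)"
```

```text
t 36.20 pos [ 607.3 -303.9   24.4] total shift/40mm [-0.04 -0.02  0.14] len 0.14 turn/0.1 [ 0.04 -0.06 -0.01] F [-0.9 -0.3  0.1] gap 85.1
```

servo_tool:
  targets: "-0.04 -0.02 0.14 0 0 0; 0 0 0 0 0 0; 0 0 0 0 0 0"

```text
time_s: 36.45
position: [606.1, -303.4, 19.1]
tool_rot: [3.137, -0.001, 0.012]
wrist_force: [0.2, 0.0, 0.2]
finger_gap: 85.1
```

servo_tool:
  targets: "0 0 0 0 0 0; 0 0 0 0 0 0; 0 0 0 0 0 0; 0 0 0 0 0 0; 0 0 0 0 0 0; 0 0 0 0 0 0; 0 0 0 0 0 0; 0 0 0 0 0 0"
  claw: 0
  grip_force: 45

```text
time_s: 37.12
position: [606.4, -303.5, 19.5]
tool_rot: [3.137, -0.001, 0.012]
wrist_force: [0.4, -0.4, 1.0]
finger_gap: 36.1
```

servo_tool:
  targets: "0 0 -0.2 0 0 0; 0 0 -0.4 0 0 0; 0 0 -0.6 0 0 0; 0 0 -0.8 0 0 0; 0 0 -0.8 0 0 0; 0 0 -0.8 0 0 0; 0 0 -0.4 0 0 0; 0 0 0 0 0 0"

```text
time_s: 37.78
position: [601.9, -300.9, 184.7]
tool_rot: [-3.142, 0.001, 0.001]
wrist_force: [0.6, -0.6, -0.2]
finger_gap: 36.3
```

```bash
python3 -c "
from h import *
p,d,C,s=snap('wrist','w20')
go(634,135,160,0)"
```

```text
t 37.83 pos [ 601.8 -300.9  183.5] total shift/40mm [  0.79 -10.9    0.59] len 10.94 turn/0.1 [-0.    0.01 -0.01] F [ 0.3 -0.5 -0.4] gap 36.1
```

View pics/w20.png

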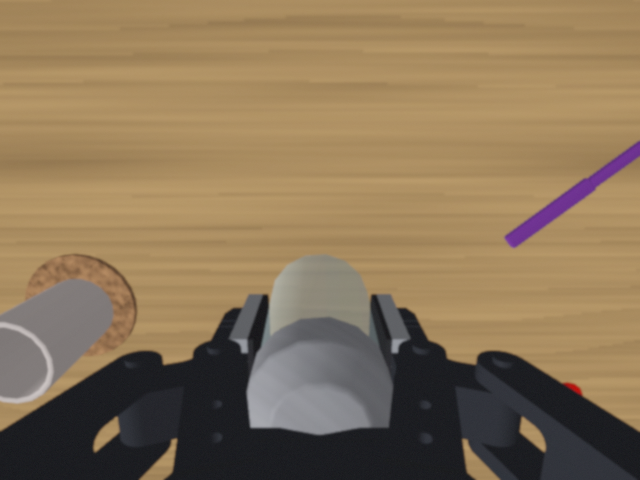

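Shaker held, cap at (320,370). Carry behind the plate.

servo_tool:
  targets: "0.15 -0.6 0 0 0 0; 0.15 -0.9 0 0 0 0; 0.15 -0.95 0 0 0 0; 0.1 -0.95 0 0 0 0; 0.1 -0.95 0 0 0 0; 0.05 -0.95 0 0 0 0; 0.05 -0.95 0 0 0 0; 0.05 -0.95 0 0 0 0"

```text
time_s: 38.5
position: [628.3, -10.3, 167.5]
tool_rot: [-3.14, 0.024, 0.028]
wrist_force: [0.5, -0.2, -1.1]
finger_gap: 36.0
```

```bash
python3 -c "
from h import *
go(634,135,130,0)"
```

```text
t 38.50 pos [628.3 -10.3 167.5] total shift/40mm [ 0.11 -3.63  0.94] len 3.75 turn/0.1 [-0.01  0.18 -0.15] F [ 0.5 -0.2 -1.1] gap 36.0
```

servo_tool:
  targets: "0.1 -0.8 0 0 0 0; 0.1 -0.8 0 0 0 0; 0.1 -0.75 0 0 0 0; 0.05 -0.6 0 0 0 0; 0 -0.3 0 0 0 0; 0 0 0 0 0 0; 0 0 0 0 0 0"

```text
time_s: 39.08
position: [634.7, 134.7, 150.5]
tool_rot: [-3.14, 0.009, 0.062]
wrist_force: [0.3, 0.4, -0.7]
finger_gap: 36.2
```

```bash
python3 -c "
from h import *
go(634,135,130,0)"
```

```text
t 39.08 pos [634.7 134.7 150.5] total shift/40mm [ 0.   -0.01  0.51] len 0.51 turn/0.1 [-0.01  0.4  -0.05] F [ 0.3  0.4 -0.7] gap 36.2
```

servo_tool:
  targets: "0 0 0 0 0.4 -0.05; 0 0 0 0 0 0; 0 0 0.3 0 0 0; 0 0 0.3 0 0 0; 0 0 0.2 0 0 0; 0 0 0 0 0 0; 0 0 0 0 0 0"

```text
time_s: 39.67
position: [632.6, 126.5, 110.5]
tool_rot: [3.14, -0.012, -0.013]
wrist_force: [-0.1, 0.2, -0.2]
finger_gap: 36.3
```

```bash
python3 -c "
from h import *
p,d,C,s=snap('wrist','w21')
p,d,C,s=snap('top','t21')
go(634.2,135.2,60,0)"
```

```text
t 39.77 pos [632.7 126.8 110.9] total shift/40mm [ 0.05 -0.21  1.27] len 1.29 turn/0.1 [ 0.02  0.08 -0.07] F [ 0.5 -0.3 -1.4] gap 36.2
```

View pics/w21.png

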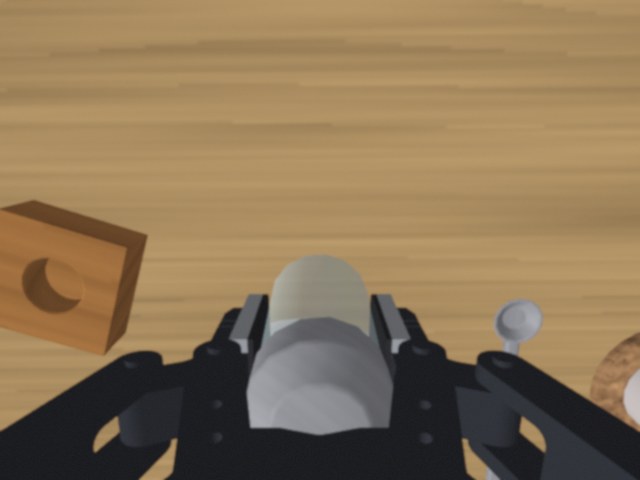

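View pics/t21.png

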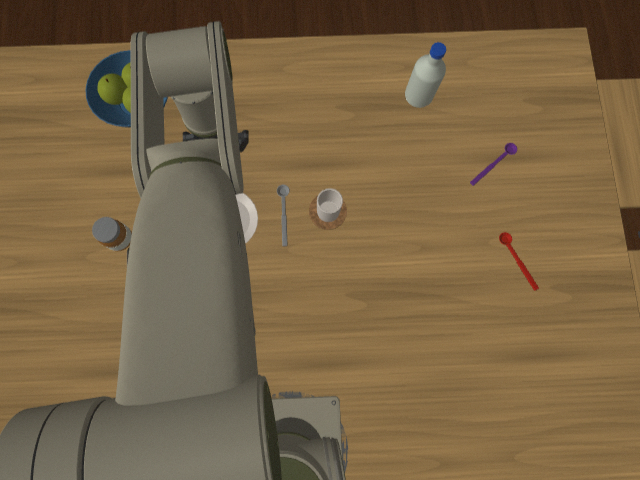

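Egg stand at left and spoon at lower right confirm location; the arm hides the plate. Lower the shaker.

servo_tool:
  targets: "0.03 -0.21 0.2 0 0 0; 0 0 0.4 0 0 0; 0 0 0.4 0 0 0; 0 0 0.2 0 0 0; 0 0 0 0 0 0; 0 0 0 0 0 0"

```text
time_s: 40.27
position: [636.8, 138.7, 63.4]
tool_rot: [-3.142, 0.011, 0.002]
wrist_force: [0.4, -0.0, -1.1]
finger_gap: 36.5
```

```bash
python3 -c "
from h import *
go(634.2,135.2,22,0)"
```

```text
t 40.27 pos [636.8 138.7  63.4] total shift/40mm [-0.06  0.09  1.04] len 1.04 turn/0.1 [-0.    0.01 -0.07] F [ 0.4 -0.  -1.1] gap 36.5
```

servo_tool:
  targets: "-0.06 0.09 0.2 0 0 0; 0 0 0.3 0 0 0; 0 0 0.2 0 0 0; 0 0 0.1 0 0 0; 0 0 0 0 0 0; 0 0 0 0 0 0"

```text
time_s: 40.77
position: [635.5, 135.2, 30.4]
tool_rot: [-3.141, 0.011, -0.003]
wrist_force: [-0.1, -0.1, -0.7]
finger_gap: 36.5
```

```bash
python3 -c "
from h import *
go(634.2,135.2,20,0)"
```

```text
t 40.77 pos [635.5 135.2  30.4] total shift/40mm [-0.03  0.    0.26] len 0.26 turn/0.1 [-0.   -0.02 -0.07] F [-0.1 -0.1 -0.7] gap 36.5
```

servo_tool:
  targets: "-0.03 0 0.22 0 0 0; 0 0 0 0 0 0; 0 0 0 0 0 0; 0 0 0 0 0 0"

```text
time_s: 41.1
position: [634.5, 135.2, 21.1]
tool_rot: [-3.141, 0.011, -0.004]
wrist_force: [-0.5, -0.4, -0.8]
finger_gap: 36.6
```

```bash
python3 -c "
from h import *
go(634.2,135.2,19.5,0)"
```

```text
t 41.10 pos [634.5 135.2  21.1] total shift/40mm [-0.01  0.    0.04] len 0.04 turn/0.1 [-0.01 -0.02 -0.07] F [-0.5 -0.4 -0.8] gap 36.6
```

servo_tool:
  targets: "-0.01 0 0.07 0 0 0; 0 0 0 0 0 0; 0 0 0 0 0 0; 0 0 0 0 0 0"

```text
time_s: 41.43
position: [636.1, 135.6, 20.7]
tool_rot: [-3.14, 0.011, -0.01]
wrist_force: [0.7, 0.7, -1.2]
finger_gap: 36.5
```

```bash
python3 -c "
from h import *
go(634.2,135.2,19.5,0)"
```

```text
t 41.43 pos [636.1 135.6  20.7] total shift/40mm [-0.05  0.01  0.03] len 0.06 turn/0.1 [-0.01 -0.07 -0.07] F [ 0.7  0.7 -1.2] gap 36.5
```

servo_tool:
  targets: "-0.05 0 -0.1 0 -0.06 0; 0 0 0 0 0 0; 0 0 0 0 0 0"

```text
time_s: 41.68
position: [633.6, 135.6, 24.8]
tool_rot: [-3.14, 0.011, 0.001]
wrist_force: [-0.1, 0.0, -1.0]
finger_gap: 36.4
```

```bash
python3 -c "
from h import *
go(634.2,135.2,19.5,0)"
```

```text
t 41.68 pos [633.6 135.6  24.8] total shift/40mm [0.02 0.01 0.13] len 0.13 turn/0.1 [-0.01  0.01 -0.07] F [-0.1  0.  -1. ] gap 36.4
```

servo_tool:
  targets: "0.01 0 0.14 0 0 0; 0 0 0 0 0 0; 0 0 0 0 0 0; 0 0 0 0 0 0"

```text
time_s: 42.02
position: [635.2, 135.8, 19.6]
tool_rot: [-3.14, 0.011, -0.003]
wrist_force: [-0.9, -0.5, 2.6]
finger_gap: 36.0
```

```bash
python3 -c "
from h import *
go(634.2,135.2,19.5,0)"
```

```text
t 42.02 pos [635.2 135.8  19.6] total shift/40mm [-0.02  0.01  0.  ] len 0.03 turn/0.1 [-0.02 -0.02 -0.07] F [-0.9 -0.5  2.6] gap 36.0
```

Contact (+2.6 N). Release and rise.

servo_tool:
  targets: "0 0 0 0 0 0; 0 0 0 0 0 0; 0 0 0 0 0 0; 0 0 0 0 0 0; 0 0 0 0 0 0; 0 0 0 0 0 0"
  claw: 100

```text
time_s: 42.52
position: [634.6, 135.7, 18.7]
tool_rot: [-3.14, 0.011, -0.001]
wrist_force: [0.5, 1.5, -0.2]
finger_gap: 85.3
```

servo_tool:
  targets: "0 0 -0.3 0 0 0; 0 0 -0.5 0 0 0; 0 0 -0.7 0 0 0; 0 0 -0.8 0 0 0; 0 0 -0.8 0 0 0; 0 0 -0.5 0 0 0; 0 0 0 0 0 0; 0 0 0 0 0 0"

```text
time_s: 43.18
position: [632.9, 135.2, 172.9]
tool_rot: [-3.141, 0.011, 0.002]
wrist_force: [0.0, 0.2, 0.2]
finger_gap: 85.5
```

servo_tool:
  targets: "-0.3 0 -0.6 0 0 0; -0.5 0 -0.6 0 0 0; -0.8 0 -0.5 0 0 0; -0.9 0 -0.1 0 0 0; -0.8 0 0 0 0 0; -0.4 0 0 0 0 0; 0 0 0 0 0 0; 0 0 0 0 0 0"

```text
time_s: 43.85
position: [476.2, 135.3, 240.7]
tool_rot: [3.141, -0.012, -0.017]
wrist_force: [0.3, 0.5, -0.1]
finger_gap: 85.2
```

```bash
python3 -c "
from h import *
p,d,C,s=snap('wrist','w22')
go(514,0,250,0)"
```

```text
t 43.90 pos [476.4 135.3 240.5] total shift/40mm [ 0.96  3.37 -0.25] len 3.52 turn/0.1 [ 0.    0.11 -0.08] F [ 0.3 -0.1  0.3] gap 85.3
```

View pics/w22.png

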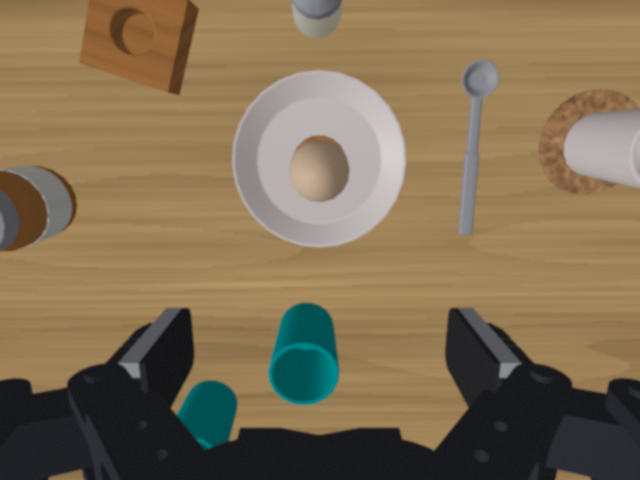

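servo_tool:
  targets: "-0.4 0.8 -0.1 0 0 0; -0.4 0.9 -0.1 0 0 0; -0.4 0.9 -0.1 0 0 0; -0.4 0.9 -0.1 0 0 0; -0.4 0.9 -0.1 0 0 0; -0.4 0.9 -0.1 0 0 0; -0.2 0.9 -0.1 0 0 0; 0 0.9 -0.1 0 0 0"

```text
time_s: 44.57
position: [370.7, -154.7, 268.3]
tool_rot: [-3.139, -0.004, 0.035]
wrist_force: [1.3, 0.3, 0.4]
finger_gap: 85.1
```

servo_tool:
  targets: "0 0.9 0 0 0 0; 0 0.9 0 0 0 0; 0 0.9 0 0 0 0; 0 0.9 0 0 0 0; 0 0.9 0 0 0 0; 0 0.6 0 0 0 0; 0 0 0 0 0 0; 0 0 0 0 0 0"

```text
time_s: 45.23
position: [369.0, -383.8, 262.3]
tool_rot: [-3.137, 0.015, 0.041]
wrist_force: [-0.1, -0.0, -0.3]
finger_gap: 85.4
```

```bash
python3 -c "
from h import *
go(400,-400,250,0)
snap('top','t30'); snap('side','s30')"
```

```text
t 45.23 pos [ 369.  -383.8  262.3] total shift/40mm [0.79 0.4  0.28] len 0.93 turn/0.1 [-0.05  0.26 -0.1 ] F [-0.1 -0.  -0.3] gap 85.4
```

View pics/t30.png

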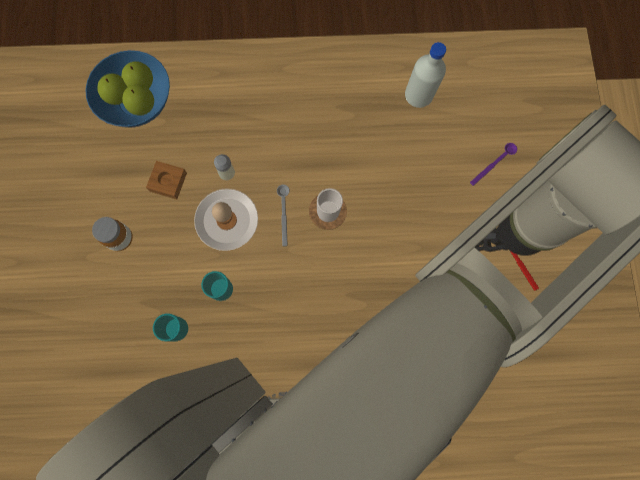

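View pics/s30.png

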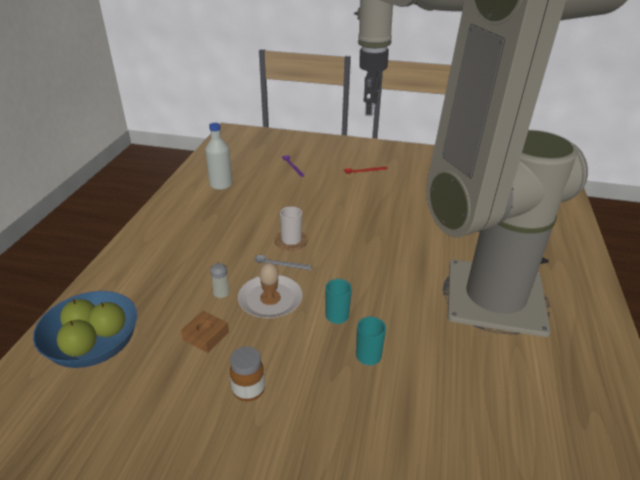

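Everything stands: top view shows shaker (224,166), egg in cup (223,213), spoon (284,188)-(285,245), tumbler (329,205). Measure the final layout in the top and side views.

```bash
python3 - <<'E'
from h import *
for nm in ["top","side"]:
    z=np.load({"top":"t30","side":"s30"}[nm]+".npz"); p,d=z["p"],z["d"]; C=cam(nm); W=cloud(C,d); h=W[...,2]; hsv=cv2.cvtColor(p,cv2.COLOR_RGB2HSV)
    def mid(c,r,a,b,t):
        m=(np.hypot(W[...,0]-c[0],W[...,1]-c[1])<r)&(h>a)&(h<b); P=W[m]; print(nm,t,((P.min(0)+P.max(0))/2).round(1),"ext",np.ptp(P,0).round(1),"zmax",P[:,2].max().round(1),m.sum())
    mid((512,136),80,12,22,"plate rim"); mid((525,-102.5),50,3.5,11,"coaster"); mid((525,-103),45,80,100,"tumbler")
    mid((513,136),40,75,118,"egg"); mid((633,136),35,60,95,"shaker"); mid((633,136),40,3,95,"shaker all"); mid((479,387.5),45,80,100,"jar")
    m=((h>3)&(h<16)&(abs(W[...,1]-1)<30)&(abs(W[...,0]-520)<95)&(hsv[...,1]<75)).astype(np.uint8)
    cs,_=cv2.findContours(m,cv2.RETR_EXTERNAL,cv2.CHAIN_APPROX_NONE); k=max(cs,key=cv2.contourArea)[:,0]
    G=ray(C,k,6)[:,:2]; mn,mx=G.min(0),G.max(0); H=G[(G[:,0]>mn[0]+5)&(G[:,0]<mn[0]+110)]
    f=np.polyfit(H[:,0],H[:,1],1); print(nm,"spoon",((mn+mx)/2).round(1),(mx-mn).round(1),"slope",f[0].round(4))
E
python3 -c "
from h import *
z=np.load('w22.npz'); C=cam('wrist',{'tool_rot':[3.141,-0.012,-0.017],'position':[476.3,135.3,240.6]})
print('spoon wrist',ray(C,[(467,234),(473,154),(481,60)],7).round(1))"
```

```text
top plate rim [511.  136.6  17. ] ext [148.7 147.4   9.9] zmax 21.9 809
top coaster [ 521.5 -104.1    7.2] ext [89.4 90.6  7.4] zmax 11.0 491
top tumbler [ 524.  -103.7   88. ] ext [56.7 55.8 15.3] zmax 95.7 192
top egg [509.5 135.1  93.8] ext [41.9 40.6 35.3] zmax 111.4 313
top shaker [631.3 136.1  72.4] ext [37.1 36.2 24.5] zmax 84.6 231
top shaker all [629.1 137.2  43.8] ext [70.5 76.8 81.6] zmax 84.6 435
top jar [478.2 387.2  88.1] ext [56.1 57.5 15.7] zmax 95.9 549
top spoon [521.3   2.3] [149.3  26.5] slope 0.0005
side plate rim [512.4 133.4  17. ] ext [147.9 150.4   9.9] zmax 21.9 559
side coaster [ 526.1 -100.2    7.2] ext [89.6 85.7  7.4] zmax 10.9 277
side tumbler [ 524.6 -105.6   86.8] ext [56.3 62.4 13.5] zmax 93.6 188
side egg [510.8 140.2  93. ] ext [41.6 36.1 35.3] zmax 110.6 300
side shaker [632.3 139.1  72.1] ext [37.4 37.3 23.7] zmax 83.9 204
side shaker all [630.9 136.1  43.5] ext [51.2 66.4 80.9] zmax 83.9 533
side jar [479.1 388.3  87. ] ext [54.8 57.8 14. ] zmax 94.0 665
side spoon [520.2  -1.7] [150.2  30. ] slope -0.0142
spoon wrist [[ 4.478e+02 -8.000e-01  7.000e+00]
 [ 5.199e+02  3.000e-01  7.000e+00]
 [ 5.959e+02  6.000e-01  7.000e+00]]
```

All within tolerance (shaker gap about 25 mm, spoon slope below 0.015). Hand in.

```bash
python3 -c "
from plant import manip
print(manip.read_state()['time_s']); print(manip.close_job())"
```

```text
45.3333
the job is handed in; nothing more can be done
None
```

The place is set and the job is handed in at 45.3 s of the 141 s allowed. I worked in the order asked: egg cup, egg, tumbler, spoon, shaker.

My last checks, from the fixed top and side cameras plus the wrist camera after each placement:

- **Egg cup and egg:** the cup stands within about 0.5 mm of the plate's centre. The egg's top is at about 110 mm, where a seated egg should be.
- **Tumbler:** it stands about 1 mm off the coaster's centre.
- **Spoon:** its origin is near (521, 1) mm, 40 mm or more clear of both plate and coaster. It points straight away within about 0.8 degrees, handle end nearest the robot.
- **Shaker:** it is upright straight behind the plate, about 25 mm clear of the rim.
- **Jam jar:** it is where it was, within measuring error.

When I handed in, the gripper was empty and well clear of everything.

Two things disagreed slightly. The wrist camera read positions about 2 mm off the fixed cameras, so I used one camera's frame for both object and target when placing. The side view also read some partly hidden objects 3 to 5 mm off in y, and the other views did not confirm that. The top view's coaster reading was about 3 mm off because the tumbler partly covers it.

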